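# Load and start the cassette incubator

## Robot

A 6-joint arm with a two-finger parallel gripper is mounted at the origin on the work surface. World frame = base frame: x ahead of the robot, y to its left, z up, the work surface at z = 0. Lengths are in m, angles in rad, forces in N, time in s.
With the tool pointing down it reaches from about 0.3 to 0.775 m from the base axis. Payload 14.6 kg.
Tool frame: the origin (TCP) lies midway between the tips of the shut fingers; the grasp point (between the pads) lies 19 mm behind it (ctrl.pinch_z is the distance from the TCP to the grasp point, in m); z points along the fingers, y is the line along which they close (so a half turn about z gives the same grasp; the last joint's range is limited). The gripper opens to 94 mm and grips with 3 to 60 N. Pads are 16 mm wide; open, the fingers measure 119 mm over their backs; the gripper's body (75 mm by 177 mm) begins 78 mm behind the grasp point.
Start: joints at [1.073, 0.3, 1.521, -0, 1.321, -0.067], TCP at [0.23, 0.5, 0.205] pointing down, gripper open.
Joint ranges: [-3.03, 3.03], [-0.79, 2.21], [0.23, 2.52], [-1.04, 4.18], [0, 3.07], [-2.55, 2.55]. Speed limits (rad/s): [2.22, 2.22, 2.57, 3.14, 3.14, 3.14].

## Interface

Orientations are given as [roll, pitch, yaw] about the fixed x, y, z axes, in that order (R = Rz(yaw) Ry(pitch) Rx(roll)).
In Python, from station import ctrl gives the robot as it stands.
- The arm moves only by the tool jog_arm, never from a script. Its argument "motion" is a list of rows, each a list of 7 numbers: the shift along the tool's x, y, z in m, then the turn, a rotation vector about the tool's x, y, z in rad, then the opening, from -1 (shut) to 1 (fully open). In form: [[tx, ty, tz, rx, ry, rz, gripper], ...]. A call has 1 to 5 rows; each row shifts and turns the commanded pose from where the row before left it, along the tool's axes as they then stand; what a row does not reach is not made up. A row lasts 1/10 s, in which the tool goes at most 50 mm and 8.59 degrees, less where a joint would pass 70% of its speed; a pose out of reach is approached as far as the arm can. A call is refused whole if a number of a shift passes 0.05 or a number of a turn 0.15, either way. A call with a gripper value outside its range is refused whole. The fingers move at their own pace and stop on an object; "squeeze" is the grip in N (left out, the last holds). Time passes only in rows, so rows that do not move let the fingers close. It gives the time, the measured TCP pose, the force, the opening and the grip force at its end, in the units of the state.
- ctrl.get_obs(): the state, without advancing time (a new reading comes with each control period).
- ctrl.camera(name): name is "scene" or "top" or "wrist"; returns the picture (384x512x3 uint8, red, green, blue); there is no depth.
- ctrl.camera_model(name): a dict with "intrinsics" (3x3 intrinsics, pixels), "k1" (the pictures are not rectified: a ray, as slopes to the right and down, at radius r is drawn at 1 + k1 r^2 times it, then the intrinsics apply), "rvec" (rotation vector, rad) and "tvec" (3), from world to camera coordinates, as OpenCV has them. Camera axes: x right, y down, z forward; pixel columns grow to the right and rows downward; lengths in m; the calibration is good to about 2 mm. A picture is of the moment at which its call begins: read the wrist's pose just before it. camera_model takes no time and is no camera call; for the wrist camera it gives the pose at the moment of the call.
- ctrl.hand_in(): hands the job in; it is judged then, once.
The state is a dict: "time_s": time; "qpos": joint angles; "joint_vel": joint speeds; "tau": joint torques, N m; "ee_pos": TCP position; "eef_rot": TCP orientation; "force": force on the tool from outside, world axes, zero at the start; "moment": the same for the moment, N m; "grip_width": finger opening in m; "grip_force": force on a finger pad.
Only numpy, scipy, OpenCV 4.12 (cv2) and the standard library are available. Lean on these libraries where they do the work, as an engineer would, in place of code of your own. Each camera call takes 0.05 s, during which the arm holds its last target. There are 200 camera calls.

## Task

Take the used test cassette that was left on the incubator's hot plate and put it in the open steel discard tray, and lay every fresh cassette from the bench flat on the floor of one of the hot plate's shallow bays, one to a bay and along it (any bays, any order). Only when all are in, press the lid fully shut past its detent so that it stays shut, and then push the start plunger down until it holds in its notch. Leave the other things on the bench where they are.

Things in the scene. Friction and masses are not known exactly. Their poses are not given: they have to be found in the camera images.
- incubator: Fixed grey bench incubator, 224 (x) x 315 (y) mm. Origin on the bench under its hot plate's centre. Hot plate: 200 (x) x 210 (y) mm, its top 53 mm above the bench, with six bays 3 mm deep whose floors are 50 mm above the bench. Beyond its -y edge the hinge housing (y -145 to -115 mm, top 62 mm above the bench) with the lid; beyond its +y edge the console (y 115 to 170 mm, top 52 mm above the bench) with the start plunger
- lid (a joint): Angle of the clear lid, 223 mm wide, in rad: 0 = standing open (start), leaning back 10 degrees past upright; grows as it shuts; 1.75 = fully shut. A strut pushes it back open from anywhere short of about 1.45; past that it snaps shut and stays. Pushing it over takes up to about 6 N, 170 mm from the hinge. Its flat outer face (away from the plate when open, 73 mm above the bench when shut) is 7 mm outside the hinge line, its underside 5 mm deeper
- lid_hinge (a point): Middle of the lid's hinge line, fixed in the incubator (its x 0, y -118 mm, 66 mm above the bench), axes as the incubator's; the hinge line runs along x. The shut lid extends 231 mm to +y and is shut by pushing its free side over towards +y and down.
- lid_handle (a point): Centre of the black handle ridge on the lid's outer face, 70 mm long (along x), 12 mm thick, 22 mm proud of the face, 212 mm from the hinge line. Lifted by it with about 3 N, the shut lid comes out of its detent and springs open
- plunger (a joint): Travel of the start plunger in m: 0 = up (at the start), 0.022 = fully down. A spring (up to about 8 N) returns it from anywhere short of about 0.015; past that it drops into its notch and stays down
- plunger_top (a point): Centre of the top of the start plunger's black round head, 34 mm diameter, 45 mm above the console when up; pushed straight down. The point moves with it
- bay1 (a point): Centre of bay 1 of the hot plate, on its floor: a flat recess 48 (incubator x) x 96 (incubator y) mm, 3 mm deep; axes as the incubator's. Six bays: three along x at 62 mm pitch, two along y at 100 mm pitch
- bay2 (a point): Centre of bay 2 of the hot plate, on its floor: a flat recess 48 (incubator x) x 96 (incubator y) mm, 3 mm deep; axes as the incubator's. Six bays: three along x at 62 mm pitch, two along y at 100 mm pitch
- bay3 (a point): Centre of bay 3 of the hot plate, on its floor: a flat recess 48 (incubator x) x 96 (incubator y) mm, 3 mm deep; axes as the incubator's. Six bays: three along x at 62 mm pitch, two along y at 100 mm pitch
- bay4 (a point): Centre of bay 4 of the hot plate, on its floor: a flat recess 48 (incubator x) x 96 (incubator y) mm, 3 mm deep; axes as the incubator's. Six bays: three along x at 62 mm pitch, two along y at 100 mm pitch
- bay5 (a point): Centre of bay 5 of the hot plate, on its floor: a flat recess 48 (incubator x) x 96 (incubator y) mm, 3 mm deep; axes as the incubator's. Six bays: three along x at 62 mm pitch, two along y at 100 mm pitch
- bay6 (a point): Centre of bay 6 of the hot plate, on its floor: a flat recess 48 (incubator x) x 96 (incubator y) mm, 3 mm deep; axes as the incubator's. Six bays: three along x at 62 mm pitch, two along y at 100 mm pitch
- fresh1: Fresh test cassette lying on the bench: flat white plastic plate 80 (its x) x 30 (its y) x 7 (z) mm, 25 g, small grey window on top. Origin at the centre of its underside. Three to five of the five are present
- fresh2: Fresh test cassette lying on the bench: flat white plastic plate 80 (its x) x 30 (its y) x 7 (z) mm, 25 g, small grey window on top. Origin at the centre of its underside. Three to five of the five are present
- fresh3: Fresh test cassette lying on the bench: flat white plastic plate 80 (its x) x 30 (its y) x 7 (z) mm, 25 g, small grey window on top. Origin at the centre of its underside. Three to five of the five are present
- fresh4: Fresh test cassette lying on the bench: flat white plastic plate 80 (its x) x 30 (its y) x 7 (z) mm, 25 g, small grey window on top. Origin at the centre of its underside. Three to five of the five are present
- fresh5: Fresh test cassette lying on the bench: flat white plastic plate 80 (its x) x 30 (its y) x 7 (z) mm, 25 g, small grey window on top. Origin at the centre of its underside. Three to five of the five are present
- used: The used test cassette, same shape and size as the fresh ones, lying across the bays on the hot plate's rails at the start, its long side roughly along the incubator's x, its underside 53 mm above the bench. Origin at the centre of its underside
- discard_in (a point): Centre of the inner floor of the discard tray, 4 mm above the bench, axes along the tray's walls: open square steel tray 150 x 150 mm outside, 35 mm high, walls 4 mm thick, fixed
- vial: Bystander: small jar 28 mm diameter, 45 mm high, standing among the cassettes. Origin at its foot
- reagent: Bystander: bottle 60 mm diameter, 120 mm high, origin at its foot
- jar: Bystander: jar 66 mm diameter, 80 mm high, origin at its foot
- mouse: Bystander: computer mouse 100 x 58 x 30 mm, origin under its centre
Things that resemble listed ones, but are neither listed nor needed, are in the scene too. What is shaped like the fresh1 but orange is not meant. What is shaped like the fresh3 but blue is not meant.

How it is judged:
On the way, in this order (a step that is already met when the one before it is completed fails the run):
1. the used cassette lies in the discard tray and every fresh cassette lies flat in a bay of its own, with the lid still open (x of used in the frame of discard_in between -0.071 and 0.071 m and y of used in the frame of discard_in between -0.071 and 0.071 m and z of used in the frame of discard_in below 0.012 m and (distance between fresh1 and bay1 below 0.013 m or distance between fresh1 and bay2 below 0.013 m or distance between fresh1 and bay3 below 0.013 m or distance between fresh1 and bay4 below 0.013 m or distance between fresh1 and bay5 below 0.013 m or distance between fresh1 and bay6 below 0.013 m) and z of each of fresh1, fresh2, fresh3, fresh4, fresh5 in the frame of incubator below 0.053 m and angle between the x axis of each of fresh1, fresh2, fresh3, fresh4, fresh5 and the y axis of incubator, either way round below 0.25 rad and angle between each of fresh1, fresh2, fresh3, fresh4, fresh5's own z axis and vertical below 0.03 rad and (distance between fresh2 and bay1 below 0.013 m or distance between fresh2 and bay2 below 0.013 m or distance between fresh2 and bay3 below 0.013 m or distance between fresh2 and bay4 below 0.013 m or distance between fresh2 and bay5 below 0.013 m or distance between fresh2 and bay6 below 0.013 m) and (distance between fresh3 and bay1 below 0.013 m or distance between fresh3 and bay2 below 0.013 m or distance between fresh3 and bay3 below 0.013 m or distance between fresh3 and bay4 below 0.013 m or distance between fresh3 and bay5 below 0.013 m or distance between fresh3 and bay6 below 0.013 m) and (distance between fresh4 and bay1 below 0.013 m or distance between fresh4 and bay2 below 0.013 m or distance between fresh4 and bay3 below 0.013 m or distance between fresh4 and bay4 below 0.013 m or distance between fresh4 and bay5 below 0.013 m or distance between fresh4 and bay6 below 0.013 m) and (distance between fresh5 and bay1 below 0.013 m or distance between fresh5 and bay2 below 0.013 m or distance between fresh5 and bay3 below 0.013 m or distance between fresh5 and bay4 below 0.013 m or distance between fresh5 and bay5 below 0.013 m or distance between fresh5 and bay6 below 0.013 m) and value of joint lid below 0.5 rad and value of joint plunger below 0.01 m), for 0.2 s.
2. the lid is pressed shut past its detent, the plunger still up (value of joint lid above 1.69 rad and value of joint plunger below 0.01 m), for 0.3 s.
3. the start plunger is held down in its notch (value of joint plunger above 0.019 m and value of joint lid above 1.69 rad), for 0.3 s.
At the end, for the whole second after the job is handed in: Used cassette inside the discard tray, at most 12 mm off its floor; each fresh cassette flat in its own bay, within 13 mm of its centre and 0.25 rad of its line; lid over 1.69 rad, plunger over 19 mm down; cassettes at rest (all of step 3 and x of used in the frame of discard_in between -0.071 and 0.071 m and y of used in the frame of discard_in between -0.071 and 0.071 m and z of used in the frame of discard_in below 0.012 m and (distance between fresh1 and bay1 below 0.013 m or distance between fresh1 and bay2 below 0.013 m or distance between fresh1 and bay3 below 0.013 m or distance between fresh1 and bay4 below 0.013 m or distance between fresh1 and bay5 below 0.013 m or distance between fresh1 and bay6 below 0.013 m) and z of each of fresh1, fresh2, fresh3, fresh4, fresh5 in the frame of incubator below 0.053 m and angle between the x axis of each of fresh1, fresh2, fresh3, fresh4, fresh5 and the y axis of incubator, either way round below 0.25 rad and angle between each of fresh1, fresh2, fresh3, fresh4, fresh5's own z axis and vertical below 0.03 rad and (distance between fresh2 and bay1 below 0.013 m or distance between fresh2 and bay2 below 0.013 m or distance between fresh2 and bay3 below 0.013 m or distance between fresh2 and bay4 below 0.013 m or distance between fresh2 and bay5 below 0.013 m or distance between fresh2 and bay6 below 0.013 m) and (distance between fresh3 and bay1 below 0.013 m or distance between fresh3 and bay2 below 0.013 m or distance between fresh3 and bay3 below 0.013 m or distance between fresh3 and bay4 below 0.013 m or distance between fresh3 and bay5 below 0.013 m or distance between fresh3 and bay6 below 0.013 m) and (distance between fresh4 and bay1 below 0.013 m or distance between fresh4 and bay2 below 0.013 m or distance between fresh4 and bay3 below 0.013 m or distance between fresh4 and bay4 below 0.013 m or distance between fresh4 and bay5 below 0.013 m or distance between fresh4 and bay6 below 0.013 m) and (distance between fresh5 and bay1 below 0.013 m or distance between fresh5 and bay2 below 0.013 m or distance between fresh5 and bay3 below 0.013 m or distance between fresh5 and bay4 below 0.013 m or distance between fresh5 and bay5 below 0.013 m or distance between fresh5 and bay6 below 0.013 m) and linear speed of each of fresh1, fresh2, fresh3, fresh4, fresh5, used below 0.03 m/s); the robot touches nothing.
It fails at once if the vial is knocked over or pushed more than 40 mm aside (distance of vial from where it was at the start of the episode above 0.04 m or angle between vial's own z axis and vertical above 0.6 rad).
It fails at once if the reagent is knocked over or pushed more than 40 mm aside (distance of reagent from where it was at the start of the episode above 0.04 m or angle between reagent's own z axis and vertical above 0.6 rad).
It fails at once if the jar is knocked over or pushed more than 40 mm aside (distance of jar from where it was at the start of the episode above 0.04 m or angle between jar's own z axis and vertical above 0.6 rad).
It fails at once if the mouse is knocked over or pushed more than 40 mm aside (distance of mouse from where it was at the start of the episode above 0.04 m or angle between mouse's own z axis and vertical above 0.6 rad).
Of fresh1, fresh2, fresh3, fresh4, fresh5 only 3 to 5 are there at a start; the rules pass over those that are not, and their reading is None.
At some moment in a run one of fresh1, fresh2, fresh3, fresh4, fresh5 may be knocked a few centimetres aside while the robot is not near it.
It also fails if it takes over 210 s, if anything falls off the work surface, if the arm or the gripper's body presses on something with over 40 N, if the wrist force passes 120 N, or if a joint passes its speed limit or range.

## Working session

There is one attempt and no reset: what is moved stays moved. The work goes in short steps, Python scripts to look and compute and a tool call to move; the robot and the scene stay as the last step left them, time stands still between calls to the robot, and variables do not carry over. Pictures are saved under pics/ and viewed, at most 14 in all, crops included, and the job is handed in when it is done.

Besides the shell and the picture viewer there is one more tool, called after "Request:" by a JSON object that holds its "name" and its "arguments", one argument or row to a line. jog_arm: Moves the arm, as the interface text tells. Its arguments: {"type":"object","properties":{"motion":{"type":"array"},"squeeze":{"type":"number"}},"required":["motion"]}

```bash
mkdir -p pics; ls; cat > h.py <<'E'
import numpy as np, cv2
from station import ctrl
def shot(n,f):
    m=ctrl.camera_model(n); im=ctrl.camera(n); cv2.imwrite('pics/'+f+'.png',im[:,:,::-1]); return im,m
def ray(m,px):
    K=np.array(m['intrinsics'],float);k=m['k1'];px=np.atleast_2d(np.array(px,float))
    d=np.c_[(px[:,0]-K[0,2])/K[0,0],(px[:,1]-K[1,2])/K[1,1]]
    u=d.copy()
    for _ in range(20): u=d/(1+k*(u**2).sum(1,keepdims=True))
    R=cv2.Rodrigues(np.array(m['rvec'],float))[0];t=np.array(m['tvec'],float).ravel()
    return -R.T@t, np.c_[u,np.ones(len(u))]@R
def onz(m,px,z):
    o,d=ray(m,px); return o+d*((z-o[2])/d[:,2])[:,None]
def proj(m,P):
    R=cv2.Rodrigues(np.array(m['rvec'],float))[0];t=np.array(m['tvec'],float).ravel()
    c=np.atleast_2d(P)@R.T+t;u=c[:,:2]/c[:,2:];u=u*(1+m['k1']*(u**2).sum(1,keepdims=True))
    K=np.array(m['intrinsics'],float);return np.c_[u[:,0]*K[0,0]+K[0,2],u[:,1]*K[1,1]+K[1,2]]
E
python3 - <<'E'
from h import *
for n in('top','scene'):
    im,m=shot(n,n+'0');print(n,m); np.save(n+'0.npy',im)
o=ctrl.get_obs();print(o)
E
```

```text
pics
top {'intrinsics': array([[399.89222944,   0.        , 257.22961637],
       [  0.        , 399.89222944, 193.58109839],
       [  0.        ,   0.        ,   1.        ]]), 'k1': -0.01598936049255568, 'rvec': array([ 2.14545253, -2.14795987,  0.17102289]), 'tvec': array([0.03102163, 0.5493504 , 1.14809174])}
scene {'intrinsics': array([[395.03323184,   0.        , 259.85403142],
       [  0.        , 395.03323184, 194.45866924],
       [  0.        ,   0.        ,   1.        ]]), 'k1': -0.020841340888355674, 'rvec': array([ 1.81965717,  2.02635348, -0.54752364]), 'tvec': array([ 0.02957705, -0.33741158,  1.63493756])}
{'time_s': 0.1, 'qpos': array([ 1.07336481e+00,  3.00402457e-01,  1.52151025e+00, -2.24708816e-05,
        1.32068357e+00, -6.65571133e-02]), 'joint_vel': array([ 0.00012841, -0.00150385,  0.00035517, -0.00079599,  0.00209989,
       -0.00082535]), 'tau': array([-1.08309981e-03, -5.32653451e+01, -3.53278756e+01,  7.08542042e-02,
        2.35173589e-02, -2.73490951e-05]), 'ee_pos': array([0.22959345, 0.49953564, 0.20495394]), 'eef_rot': array([-3.14058980e+00, -4.50310774e-05,  2.71072380e+00]), 'force': array([-0.18525538,  0.33936293,  0.59771917]), 'moment': array([0.0403796 , 0.02666667, 0.00935035]), 'grip_force': 0.0, 'grip_width': 0.09414053367657117}
```

View pics/top0.png

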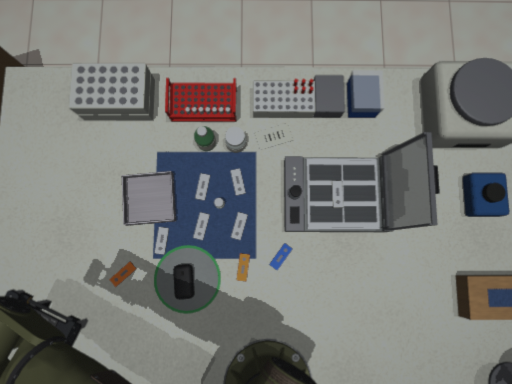

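View pics/scene0.png

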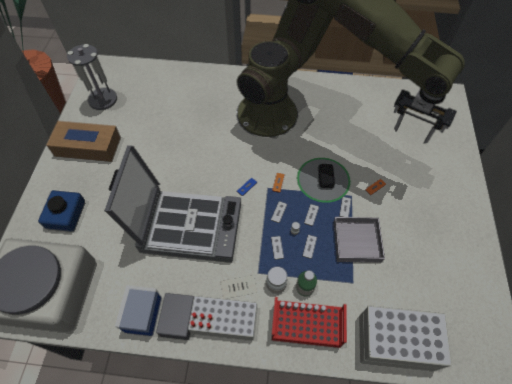

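The top view shows five fresh cassettes on the navy mat: (203,187), (238,181), (201,226), (239,226) and (162,241). The vial is at (219,203), the tray at (149,198) and the used cassette at (338,194) on the plate. The plunger is at (295,191), and the lid stands open on the right with its handle at (436,180). Orange and blue decoys lie nearby.

```bash
cat > cass.py <<'E'
from h import *
def cass(im,m,box,z,thr=150):
    x0,y0,x1,y1=box;g=im.astype(int);mask=((g.min(2)>thr)&(g.max(2)-g.min(2)<45)).astype(np.uint8)
    full=np.zeros_like(mask);full[y0:y1,x0:x1]=mask[y0:y1,x0:x1]
    cs,_=cv2.findContours(full,cv2.RETR_EXTERNAL,cv2.CHAIN_APPROX_NONE);out=[]
    for c in cs:
        if len(c)<20: continue
        P=onz(m,c[:,0,:],z)[:,:2]
        (cx,cy),(w,h),a=cv2.minAreaRect((P*1000).astype(np.float32))
        if w<h: a+=90;w,h=h,w
        a=(a+90)%180-90
        px=cv2.minAreaRect(c)[0]
        out.append((round(cx),round(cy),round(w),round(h),round(a,1),tuple(np.round(px))))
    return out
E
python3 - <<'E'
from cass import *
m=ctrl.camera_model('top');im=np.load('top0.npy')
for r in cass(im,m,(150,150,258,260),.007): print(r)
m2=ctrl.camera_model('scene');im2=np.load('scene0.npy')
print('scene')
for r in cass(im2,m2,(262,190,356,278),.007,140): print(r)
print('used',cass(im,m,(325,175,352,212),.06))
# key points from top, eyeballed
for n,p,z in [('plate corners',[(307,157),(380,157),(381,230),(307,231)],.053),('plunger',[(295,191)],.097),('tray outer',[(123,174),(174,172),(176,221),(125,225)],.035),('vial',[(219,203)],.045),('console corner',[(285,157),(285,231)],.052),('mouse',[(184,280)],.02)]:
    print(n,np.round(onz(m,p,z)*1000))
big=cv2.resize(im[145:255,115:445],None,fx=2.4,fy=2.4,interpolation=cv2.INTER_CUBIC);cv2.imwrite('pics/topcrop.png',big[:,:,::-1])
E
```

```text
(379, 33, 45, 3, -0.1, (np.float64(257.0), np.float64(252.0)))
(413, 320, 73, 24, -7.6, (np.float64(161.0), np.float64(240.0)))
(456, 86, 74, 24, -15.6, (np.float64(239.0), np.float64(226.0)))
(456, 201, 74, 24, -13.8, (np.float64(201.0), np.float64(226.0)))
(577, 200, 75, 24, -10.8, (np.float64(202.0), np.float64(186.0)))
(592, 91, 74, 24, 12.7, (np.float64(237.0), np.float64(182.0)))
(679, 45, 28, 26, -90.0, (np.float64(252.0), np.float64(154.0)))
(659, 351, 67, 25, -0.0, (np.float64(154.0), np.float64(160.0)))
scene
(678, 201, 21, 19, 2.6, (np.float64(309.0), np.float64(274.0)))
(682, 97, 52, 34, -83.8, (np.float64(277.0), np.float64(272.0)))
(650, 348, 45, 3, -0.9, (np.float64(354.0), np.float64(270.0)))
(595, 90, 76, 24, 13.3, (np.float64(277.0), np.float64(247.0)))
(579, 198, 75, 25, -10.7, (np.float64(309.0), np.float64(246.0)))
(458, 200, 75, 24, -14.1, (np.float64(311.0), np.float64(214.0)))
(459, 85, 75, 25, -15.6, (np.float64(279.0), np.float64(211.0)))
(415, 319, 76, 25, -8.1, (np.float64(345.0), np.float64(207.0)))
(399, 349, 99, 28, 13.6, (np.float64(354.0), np.float64(204.0)))
(446, 30, 138, 11, 5.8, (np.float64(264.0), np.float64(207.0)))
used [(545, -218, 73, 53, -1.7, (np.float64(342.0), np.float64(194.0)))]
plate corners [[ 658. -119.   53.]
 [ 658. -338.   53.]
 [ 440. -330.   53.]
 [ 437. -114.   53.]]
plunger [[548. -76.  97.]]
tray outer [[610. 434.  35.]
 [616. 281.  35.]
 [468. 271.  35.]
 [457. 421.  35.]]
vial [[521. 143.  45.]]
console corner [[658. -53.  52.]
 [438. -50.  52.]]
mouse [[296. 245.  20.]]
```

View pics/topcrop.png

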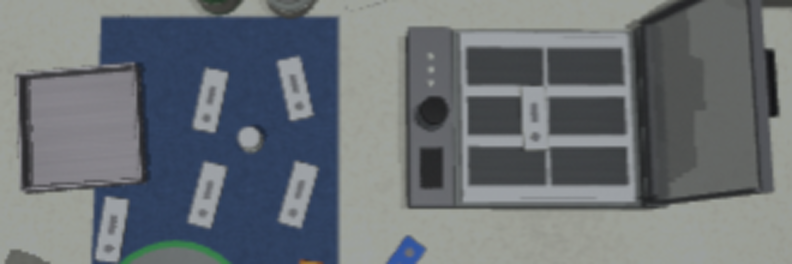

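The crop shows the six dark bays, with outer corners near crop (466,48) and (629,186). The used cassette is at crop (535,118), across the middle row. The mat cassettes agree between the two views to 3 mm, so next I measure the bays and the plunger.

```bash
cat > plan.py <<'E'
from h import *
from scipy.spatial.transform import Rotation as Ro
def plan(x,y,z,yaw_deg):
    """turn about tool z (in place), then shift in tool axes after the turn"""
    o=ctrl.get_obs();p=o['ee_pos'];yaw=o['eef_rot'][2];Y=np.radians(yaw_deg)
    dyaw=(Y-yaw+np.pi)%(2*np.pi)-np.pi
    d=np.array([x,y])-p[:2]
    tx=d@[np.cos(Y),np.sin(Y)];ty=d@[np.sin(Y),-np.cos(Y)]
    print('t=%.1f'%o['time_s'],'at',np.round(p,3),'rpy',np.round(o['eef_rot'],3),'| rz',round(-dyaw,3),'tx',round(tx,4),'ty',round(ty,4),'tz',round(p[2]-z,4))
E
python3 - <<'E'
from h import *
from plan import plan
m=ctrl.camera_model('top');im=np.load('top0.npy').astype(int)
print('cam',ray(m,[256,192])[0])
sub=np.zeros(im.shape[:2],np.uint8);sub[155:233,305:384]=(im.max(2)[155:233,305:384]<85)
n,l,s,c=cv2.connectedComponentsWithStats(sub)
for i in range(1,n):
    if s[i,4]>150:
        x,y,w,h,a=s[i];q=onz(m,[(x-.5,y-.5),(x+w-.5,y-.5),(x+w-.5,y+h-.5),(x-.5,y+h-.5)],.052)[:,:2]*1000
        print(s[i],np.round(q).tolist(),np.round(q.mean(0)))
f=lambda u,v:(115+(u+.5)/2.4-.5,145+(v+.5)/2.4-.5)
print(np.round(onz(m,[f(466,48),f(628,48),f(629,186),f(468,186)],.052)*1000).tolist())
print('used',np.round(onz(m,[f(522,87),f(546,86),f(549,149),f(525,151)],.06)*1000).tolist())
print('plung',np.round(onz(m,[f(432,110)],.097)*1000))
print('handle',np.round(onz(m,[f(773,84)],.27)*1000))
m2=ctrl.camera_model('scene');im2=np.load('scene0.npy')
big=cv2.resize(im2[145:265,100:250],None,fx=5,fy=5,interpolation=cv2.INTER_CUBIC);cv2.imwrite('pics/sccrop.png',big[:,:,::-1])
plan(.547,-.205,.15,180)
E
```

```text
cam [0.37059785 0.04013825 1.21733685]
[305 155  79  77 397] [[666.0, -111.0], [666.0, -349.0], [436.0, -338.0], [436.0, -107.0]] [ 551. -226.]
[310 165  31  16 452] [[635.0, -126.0], [636.0, -219.0], [587.0, -217.0], [587.0, -125.0]] [ 611. -171.]
[343 166  32  14 426] [[632.0, -224.0], [633.0, -320.0], [590.0, -318.0], [590.0, -223.0]] [ 611. -272.]
[310 186  22  15 329] [[572.0, -124.0], [572.0, -190.0], [527.0, -188.0], [527.0, -123.0]] [ 549. -156.]
[344 186  31  15 465] [[572.0, -225.0], [572.0, -318.0], [527.0, -316.0], [527.0, -224.0]] [ 549. -271.]
[311 207  31  15 457] [[509.0, -126.0], [509.0, -217.0], [465.0, -216.0], [465.0, -125.0]] [ 487. -171.]
[345 207  31  15 464] [[509.0, -226.0], [509.0, -318.0], [465.0, -316.0], [465.0, -225.0]] [ 487. -271.]
[[635.0, -124.0, 52.0], [635.0, -326.0, 52.0], [463.0, -319.0, 52.0], [463.0, -123.0, 52.0]]
used [[584.0, -191.0, 60.0], [585.0, -220.0, 60.0], [507.0, -221.0, 60.0], [505.0, -192.0, 60.0]]
plung [[550. -76.  97.]]
handle [[ 548. -403.  270.]]
t=0.1 at [0.23  0.5   0.205] rpy [-3.141 -0.     2.711] | rz -0.431 tx -0.3174 ty -0.7045 tz 0.055
```

View pics/sccrop.png

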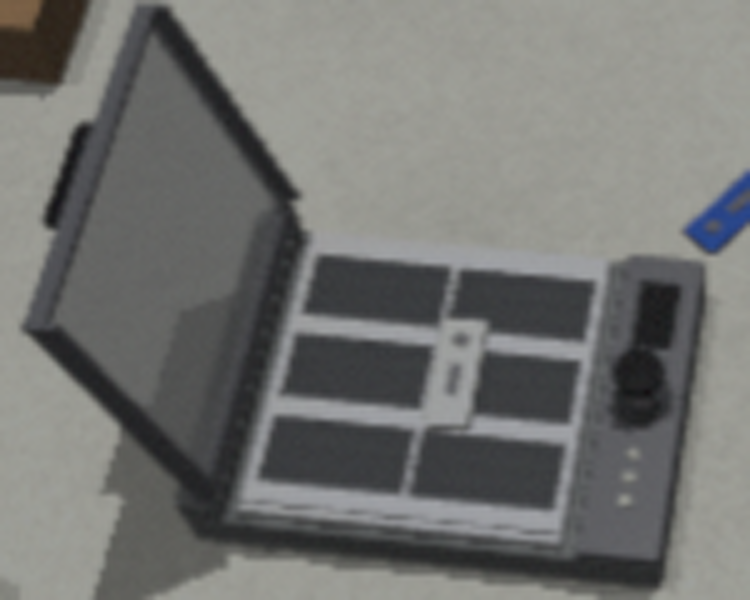

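The scene crop confirms the layout: all six bays are visible, the used cassette lies across the middle row at crop (457,373), and the plunger is at crop (638,380). The bay centres come out at x 487/549/611 and y -171/-271 mm, which fits the given pitches. I start with the near fresh cassette at (414,320).

```bash
python3 -c "
from plan import *
plan(.414,.320,.10,172)"
```

```text
t=0.1 at [0.23  0.5   0.205] rpy [-3.141 -0.     2.711] | rz -0.291 tx -0.2076 ty -0.1521 tz 0.105
```

Request:
{"name": "jog_arm", "arguments": {
  "motion": [
    [0, 0, 0, 0, 0, -0.145, 0.1],
    [0, 0, 0, 0, 0, -0.145, 0.1],
    [-0.035, -0.025, 0.015, 0, 0, 0, 0.1],
    [-0.035, -0.025, 0.015, 0, 0, 0, 0.1],
    [-0.035, -0.025, 0.015, 0, 0, 0, 0.1]
  ],
  "squeeze": 15
}}

```text
time_s: 0.6
ee_pos: [0.3237, 0.4096, 0.1597]
eef_rot: [-3.141, -0.0, 3.002]
force: [0.6, 0.3, -0.7]
grip_width: 0.0574
grip_force: 0.0
```

Request:
{"name": "jog_arm", "arguments": {
  "motion": [
    [-0.035, -0.025, 0.015, 0, 0, 0, 0.1],
    [-0.035, -0.026, 0.015, 0, 0, 0, 0.1],
    [-0.032, -0.026, 0.015, 0, 0, 0, 0.1],
    [0, 0, 0, 0, 0, 0, 0.1],
    [0, 0, 0, 0, 0, 0, 0.1]
  ]
}}

```text
time_s: 1.1
ee_pos: [0.4134, 0.3197, 0.1151]
eef_rot: [-3.141, -0.001, 2.999]
force: [-0.0, 0.2, 0.2]
grip_width: 0.0518
grip_force: 0.0
```

```bash
python3 - <<'E'
from cass import *
from plan import plan
im,m=shot('wrist','w1')
c,d=ray(m,[256,192]);print('cam',c,d)
for r in cass(im,m,(0,0,512,384),.007,130): print(r)
print(np.round(proj(m,[[.414,.320,.007]])))
plan(.414,.320,.004,172)
E
```

```text
cam [0.33577641 0.33152882 0.29456552] [[ 0.27568912 -0.03945517 -0.96052742]]
(641, 364, 33, 8, 81.9, (np.float64(318.0), np.float64(362.0)))
(599, 206, 37, 8, -11.7, (np.float64(184.0), np.float64(348.0)))
(583, 39, 67, 9, -3.3, (np.float64(44.0), np.float64(354.0)))
(603, 333, 83, 30, 81.9, (np.float64(289.0), np.float64(338.0)))
(607, 286, 54, 4, 5.1, (np.float64(251.0), np.float64(346.0)))
(645, 538, 60, 17, -8.3, (np.float64(464.0), np.float64(347.0)))
(514, 327, 78, 55, 81.9, (np.float64(274.0), np.float64(273.0)))
(443, 42, 22, 7, -21.2, (np.float64(4.0), np.float64(248.0)))
(456, 87, 81, 30, -15.9, (np.float64(48.0), np.float64(253.0)))
(443, 316, 28, 16, 81.8, (np.float64(256.0), np.float64(215.0)))
(451, 203, 68, 29, -14.3, (np.float64(152.0), np.float64(235.0)))
(401, 322, 57, 29, -9.0, (np.float64(256.0), np.float64(174.0)))
(252, 114, 8, 6, 27.1, (np.float64(2.0), np.float64(46.0)))
(240, 121, 13, 8, -32.2, (np.float64(5.0), np.float64(32.0)))
(240, 135, 7, 3, -12.5, (np.float64(21.0), np.float64(29.0)))
(297, 127, 121, 70, 0.1, (np.float64(35.0), np.float64(97.0)))
(409, 449, 348, 246, 4.8, (np.float64(372.0), np.float64(148.0)))
(314, 293, 144, 76, -25.4, (np.float64(212.0), np.float64(83.0)))
(268, 210, 90, 49, 35.0, (np.float64(111.0), np.float64(48.0)))
(232, 159, 42, 22, 81.9, (np.float64(40.0), np.float64(6.0)))
[[256. 188.]]
t=1.1 at [0.413 0.321 0.116] rpy [ 3.142 -0.     3.001] | rz -0.001 tx -0.001 ty -0.0004 tz 0.1116
```

View pics/w1.png

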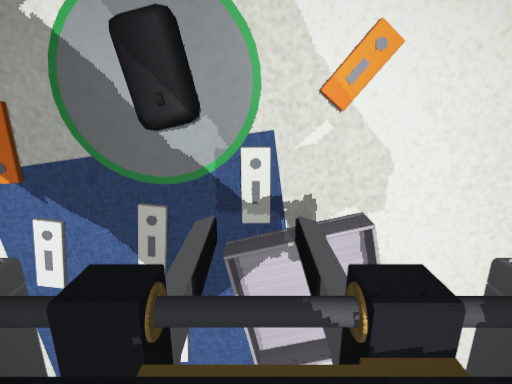

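The wrist view shows the cassette at (256,185), 3 px from the projected (256,188), so the estimate holds. I descend and grip.

Request:
{"name": "jog_arm", "arguments": {
  "motion": [
    [0, 0, 0.04, 0, 0, 0, 0.1],
    [0, 0, 0.04, 0, 0, 0, 0.1],
    [0, 0, 0.025, 0, 0, 0, 0.1],
    [0, 0, 0.006, 0, 0, 0, 0.1],
    [0, 0, 0, 0, 0, 0, 0.1]
  ]
}}

```text
time_s: 1.65
ee_pos: [0.4128, 0.321, 0.0047]
eef_rot: [-3.141, -0.0, 3.002]
force: [1.0, 0.7, 0.4]
grip_width: 0.0515
grip_force: 0.0
```

Request:
{"name": "jog_arm", "arguments": {
  "motion": [
    [0, 0, 0, 0, 0, 0, -0.6],
    [0, 0, 0, 0, 0, 0, -0.6],
    [0, 0, 0, 0, 0, 0, -0.6],
    [0, 0, 0, 0, 0, 0, -0.6],
    [0, 0, 0, 0, 0, 0, -0.6]
  ]
}}

```text
time_s: 2.15
ee_pos: [0.4137, 0.3206, 0.0054]
eef_rot: [3.14, 0.001, 3.001]
force: [-1.3, -0.4, 6.9]
grip_width: 0.0292
grip_force: 15.0
```

Request:
{"name": "jog_arm", "arguments": {
  "motion": [
    [0, 0, -0.02, 0, 0, 0, -0.6],
    [0, 0, -0.04, 0, 0, 0, -0.6],
    [0, 0, -0.04, 0, 0, 0, -0.6],
    [0, 0, -0.03, 0, 0, 0, -0.6],
    [0, 0, 0, 0, 0, 0, -0.6]
  ]
}}

```text
time_s: 2.65
ee_pos: [0.4148, 0.3211, 0.1388]
eef_rot: [3.137, 0.005, 3.001]
force: [0.9, -0.4, -1.1]
grip_width: 0.0292
grip_force: 15.0
```

```bash
python3 -c "
from plan import *
plan(.487,-.171,.14,90)"
```

```text
t=2.6 at [0.415 0.321 0.139] rpy [3.137 0.005 3.001] | rz 1.43 tx -0.4921 ty 0.0722 tz -0.0012
```

Gripped at 29 mm. I place this one in bay (487,-271), clear of the used cassette.

Request:
{"name": "jog_arm", "arguments": {
  "motion": [
    [0, 0, 0, 0, 0, 0.143, -0.6],
    [0, 0, 0, 0, 0, 0.143, -0.6],
    [0, 0, 0, 0, 0, 0.143, -0.6],
    [0, 0, 0, 0, 0, 0.143, -0.6],
    [0, 0, 0, 0, 0, 0.143, -0.6]
  ]
}}

```text
time_s: 3.15
ee_pos: [0.413, 0.32, 0.1337]
eef_rot: [-3.141, -0.0, 2.28]
force: [0.6, 0.1, -0.3]
grip_width: 0.0293
grip_force: 15.0
```

Request:
{"name": "jog_arm", "arguments": {
  "motion": [
    [0, 0, 0, 0, 0, 0.143, -0.6],
    [0, 0, 0, 0, 0, 0.143, -0.6],
    [0, 0, 0, 0, 0, 0.143, -0.6],
    [0, 0, 0, 0, 0, 0.143, -0.6],
    [0, 0, 0, 0, 0, 0.143, -0.6]
  ]
}}

```text
time_s: 3.65
ee_pos: [0.4131, 0.3199, 0.1337]
eef_rot: [-3.141, 0.001, 1.565]
force: [0.0, -0.5, -0.2]
grip_width: 0.0291
grip_force: 15.0
```

Request:
{"name": "jog_arm", "arguments": {
  "motion": [
    [-0.042, 0.005, 0, 0, 0, 0, -0.6],
    [-0.042, 0.005, 0, 0, 0, 0, -0.6],
    [-0.042, 0.005, 0, 0, 0, 0, -0.6],
    [-0.042, 0.005, 0, 0, 0, 0, -0.6],
    [-0.042, 0.005, 0, 0, 0, 0, -0.6]
  ]
}}

```text
time_s: 4.15
ee_pos: [0.4379, 0.1085, 0.1339]
eef_rot: [-3.141, 0.0, 1.571]
force: [0.6, -1.2, -0.7]
grip_width: 0.0292
grip_force: 15.0
```

Request:
{"name": "jog_arm", "arguments": {
  "motion": [
    [-0.042, 0.005, 0, 0, 0, 0, -0.6],
    [-0.042, 0.005, 0, 0, 0, 0, -0.6],
    [-0.042, 0.005, 0, 0, 0, 0, -0.6],
    [-0.042, 0.005, 0, 0, 0, 0, -0.6],
    [-0.042, 0.005, 0, 0, 0, 0, -0.6]
  ]
}}

```text
time_s: 4.65
ee_pos: [0.4629, -0.1016, 0.1339]
eef_rot: [-3.141, -0.0, 1.571]
force: [0.4, 0.2, -0.5]
grip_width: 0.0294
grip_force: 15.0
```

Request:
{"name": "jog_arm", "arguments": {
  "motion": [
    [-0.042, 0.005, 0, 0, 0, 0, -0.6],
    [-0.042, 0.005, 0, 0, 0, 0, -0.6],
    [-0.042, 0.005, 0, 0, 0, 0, -0.6],
    [-0.042, 0.005, 0, 0, 0, 0, -0.6],
    [0, 0, 0, 0, 0, 0, -0.6]
  ]
}}

```text
time_s: 5.15
ee_pos: [0.4828, -0.2716, 0.1334]
eef_rot: [-3.141, 0.0, 1.567]
force: [0.7, 0.9, 1.0]
grip_width: 0.0292
grip_force: 15.0
```

```bash
python3 - <<'E'
from cass import *
from plan import plan
im,m=shot('wrist','w2')
plan(.487,-.271,.055,90)
b=np.array([[x,y,.052] for x in(.487,.549,.611) for y in(-.171,-.271)])
print(np.round(proj(m,b)).tolist())
for p in proj(m,b): cv2.circle(im,(int(p[0]),int(p[1])),2,(255,0,0),-1)
cv2.imwrite('pics/w2.png',im[:,:,::-1])
E
```

```text
t=5.2 at [ 0.483 -0.269  0.133] rpy [-3.140e+00 -1.000e-03  1.568e+00] | rz -0.003 tx -0.0016 ty 0.0043 tz 0.0782
[[261.0, 79.0], [261.0, 194.0], [336.0, 79.0], [328.0, 193.0], [410.0, 78.0], [395.0, 193.0]]
```

View pics/w2.png

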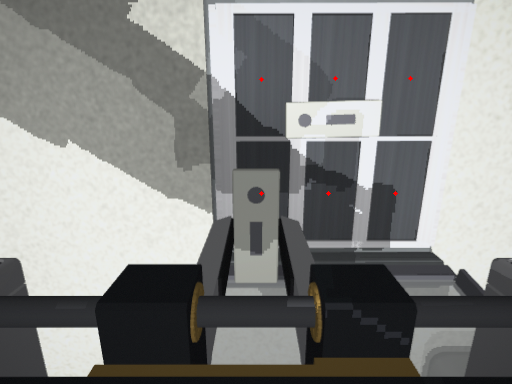

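In the wrist view the bay pattern sits about 4 px (3 mm) towards +x and +y of my projected dots. I shift all bay centres by +2 mm in x and y: x 489/551/613, y -169/-269.

Request:
{"name": "jog_arm", "arguments": {
  "motion": [
    [0, 0.006, 0.03, 0, 0, 0, -0.6],
    [0, 0, 0.03, 0, 0, 0, -0.6],
    [0, 0, 0.01, 0, 0, 0, -0.6],
    [0, 0, 0.005, 0, 0, 0, -0.6],
    [0, 0, 0, 0, 0, 0, -0.6]
  ]
}}

```text
time_s: 5.7
ee_pos: [0.4895, -0.2675, 0.0598]
eef_rot: [3.141, 0.0, 1.571]
force: [-1.0, -0.2, -0.0]
grip_width: 0.0292
grip_force: 15.0
```

```bash
python3 -c "
from plan import *
plan(.489,-.269,.0555,90);print(ctrl.get_obs()['force'])"
```

```text
t=5.7 at [ 0.489 -0.267  0.06 ] rpy [3.141 0.    1.571] | rz 0.0 tx -0.0015 ty -0.0005 tz 0.0043
[-0.95870329 -0.16085694 -0.0193923 ]
```

Request:
{"name": "jog_arm", "arguments": {
  "motion": [
    [-0.001, 0, 0.004, 0, 0, 0, -0.6],
    [0, 0, 0, 0, 0, 0, -0.6],
    [0, 0, 0, 0, 0, 0, -0.15],
    [0, 0, 0, 0, 0, 0, -0.15],
    [0, 0, 0, 0, 0, 0, -0.15]
  ]
}}

```text
time_s: 6.2
ee_pos: [0.4894, -0.2688, 0.0557]
eef_rot: [3.141, 0.0, 1.571]
force: [0.6, -0.3, -0.5]
grip_width: 0.0398
grip_force: 0.0
```

Request:
{"name": "jog_arm", "arguments": {
  "motion": [
    [0, 0, -0.03, 0, 0, 0, -0.15],
    [0, 0, -0.03, 0, 0, 0, -0.1],
    [0, 0, -0.03, 0, 0, 0, 0],
    [0, 0, -0.01, 0, 0, 0, 0.1],
    [0, 0, 0, 0, 0, 0, 0.1]
  ]
}}

```text
time_s: 6.7
ee_pos: [0.4897, -0.2691, 0.1564]
eef_rot: [3.14, 0.001, 1.571]
force: [-0.1, 0.1, -1.1]
grip_width: 0.0516
grip_force: 0.0
```

```bash
python3 -c "
from plan import *
plan(.547,-.204,.058,180)"
```

```text
t=6.7 at [ 0.49  -0.269  0.156] rpy [3.140e+00 1.000e-03 1.571e+00] | rz -1.571 tx -0.0573 ty 0.0651 tz 0.0984
```

Request:
{"name": "jog_arm", "arguments": {
  "motion": [
    [0.033, 0.029, 0, 0, 0, 0, 0.1],
    [0.032, 0.028, 0, 0, 0, 0, 0.1],
    [0, 0, 0, 0, 0, -0.143, 0.1],
    [0, 0, 0, 0, 0, -0.143, 0.1],
    [0, 0, 0, 0, 0, -0.143, 0.1]
  ]
}}

```text
time_s: 7.2
ee_pos: [0.5458, -0.2032, 0.1532]
eef_rot: [-3.14, -0.002, 2.006]
force: [0.3, -0.8, 0.3]
grip_width: 0.0519
grip_force: 0.0
```

Request:
{"name": "jog_arm", "arguments": {
  "motion": [
    [0, 0, 0, 0, 0, -0.143, 0.1],
    [0, 0, 0, 0, 0, -0.143, 0.1],
    [0, 0, 0, 0, 0, -0.143, 0.1],
    [0, 0, 0, 0, 0, -0.143, 0.1],
    [0, 0, 0, 0, 0, -0.143, 0.1]
  ]
}}

```text
time_s: 7.7
ee_pos: [0.5457, -0.2035, 0.1533]
eef_rot: [-3.142, -0.003, 2.721]
force: [0.1, 0.1, 0.2]
grip_width: 0.052
grip_force: 0.0
```

Request:
{"name": "jog_arm", "arguments": {
  "motion": [
    [0, 0, 0, 0, 0, -0.143, 0.1],
    [0, 0, 0, 0, 0, -0.143, 0.1],
    [0, 0, 0, 0, 0, -0.143, 0.1],
    [0, 0, 0.02, 0, 0, 0, 0.1],
    [0, 0, 0, 0, 0, 0, 0.1]
  ]
}}

```text
time_s: 8.2
ee_pos: [0.5447, -0.2031, 0.1315]
eef_rot: [3.139, -0.006, -3.14]
force: [-1.0, 0.3, 0.6]
grip_width: 0.0517
grip_force: 0.0
```

```bash
python3 - <<'E'
from cass import *
from plan import plan
plan(.547,-.204,.058,180)
im,m=shot('wrist','w3')
p=proj(m,[[.547,-.204,.06]]);print(p)
# white along used: local contour
u,v=p[0].astype(int)
for r in cass(im,m,(u-70,max(0,v-80),u+70,v+70),.06,150): print(r)
E
```

```text
t=8.2 at [ 0.545 -0.203  0.132] rpy [ 3.139 -0.006 -3.14 ] | rz 0.002 tx -0.0023 ty -0.0009 tz 0.0735
[[253.86156187 200.84912671]]
(581, -177, 20, 9, -90.0, (np.float64(283.0), np.float64(236.0)))
(578, -266, 11, 6, -3.6, (np.float64(186.0), np.float64(232.0)))
(586, -219, 46, 39, -43.1, (np.float64(239.0), np.float64(239.0)))
(521, -148, 9, 7, 3.1, (np.float64(318.0), np.float64(172.0)))
(518, -258, 17, 12, -89.9, (np.float64(192.0), np.float64(168.0)))
(510, -205, 28, 4, -89.9, (np.float64(253.0), np.float64(160.0)))
(496, -221, 40, 7, -7.9, (np.float64(234.0), np.float64(143.0)))
(489, -247, 36, 25, -89.9, (np.float64(203.0), np.float64(135.0)))
```

View pics/w3.png

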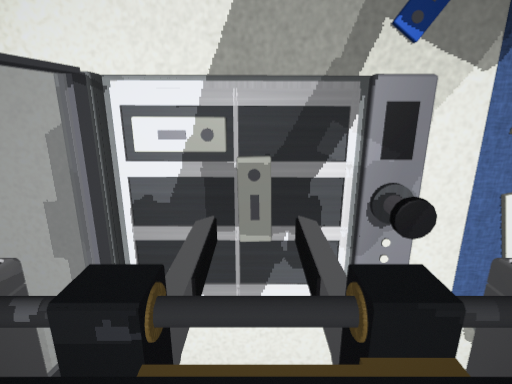

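The first cassette lies centred in its bay (wrist image 132–226 of 123–232). The used one is centred at (255,199), as projected, so I grip it.

Request:
{"name": "jog_arm", "arguments": {
  "motion": [
    [-0.002, 0, 0.03, 0, 0, 0, 0.1],
    [0, 0, 0.03, 0, 0, 0, 0.1],
    [0, 0, 0.01, 0, 0, 0, 0.1],
    [0, 0, 0.003, 0, 0, 0, 0.1],
    [0, 0, 0, 0, 0, 0, 0.1]
  ]
}}

```text
time_s: 8.75
ee_pos: [0.5487, -0.204, 0.0633]
eef_rot: [-3.141, 0.001, -3.14]
force: [0.4, -0.7, -0.5]
grip_width: 0.0518
grip_force: 0.0
```

Request:
{"name": "jog_arm", "arguments": {
  "motion": [
    [0, 0, 0, 0, 0, 0, -0.6],
    [0, 0, 0, 0, 0, 0, -0.6],
    [0, 0, 0, 0, 0, 0, -0.6],
    [0, 0, 0, 0, 0, 0, -0.6],
    [0, 0, 0, 0, 0, 0, -0.6]
  ]
}}

```text
time_s: 9.25
ee_pos: [0.5483, -0.2038, 0.0626]
eef_rot: [-3.142, 0.0, -3.139]
force: [0.1, 0.5, 0.6]
grip_width: 0.0194
grip_force: 0.0
```

Request:
{"name": "jog_arm", "arguments": {
  "motion": [
    [0, 0, -0.02, 0, 0, 0, -0.6],
    [0, 0, -0.03, 0, 0, 0, -0.6],
    [0, 0, -0.03, 0, 0, 0, -0.6],
    [0, 0, -0.01, 0, 0, 0, -0.6],
    [0, 0, 0, 0, 0, 0, -0.6]
  ]
}}

```text
time_s: 9.75
ee_pos: [0.5487, -0.204, 0.1534]
eef_rot: [-3.141, 0.002, -3.139]
force: [0.0, 0.3, -0.0]
grip_width: 0.0186
grip_force: 0.0
```

```bash
python3 -c "
from plan import *
plan(.538,.352,.03,180)"
```

```text
t=9.8 at [ 0.549 -0.204  0.153] rpy [-3.141e+00  2.000e-03 -3.139e+00] | rz 0.002 tx 0.0107 ty 0.556 tz 0.1234
```

The descent stopped at 63 mm, above the cassette's top, so nothing was gripped. I repeat it lower.

Request:
{"name": "jog_arm", "arguments": {
  "motion": [
    [0, 0, 0, 0, 0, 0, 0.1],
    [0, 0, 0.03, 0, 0, 0, 0.1],
    [0, 0, 0.03, 0, 0, 0, 0.1],
    [0, 0, 0.025, 0, 0, 0, 0.1],
    [0, 0, 0, 0, 0, 0, 0.1]
  ]
}}

```text
time_s: 10.25
ee_pos: [0.5459, -0.2028, 0.0627]
eef_rot: [3.138, -0.007, -3.139]
force: [-0.3, -0.0, -0.1]
grip_width: 0.051
grip_force: 0.0
```

Request:
{"name": "jog_arm", "arguments": {
  "motion": [
    [0, 0, 0.005, 0, 0, 0, 0.1],
    [0, 0, 0.005, 0, 0, 0, 0.1],
    [0, 0, 0, 0, 0, 0, 0.1],
    [0, 0, 0, 0, 0, 0, 0.1]
  ]
}}

```text
time_s: 10.65
ee_pos: [0.5485, -0.2039, 0.0581]
eef_rot: [-3.141, 0.001, -3.139]
force: [-0.4, 0.8, -0.1]
grip_width: 0.0518
grip_force: 0.0
```

Request:
{"name": "jog_arm", "arguments": {
  "motion": [
    [0, 0, 0.001, 0, 0, 0, -0.6],
    [0, 0, 0, 0, 0, 0, -0.6],
    [0, 0, 0, 0, 0, 0, -0.6],
    [0, 0, 0, 0, 0, 0, -0.6],
    [0, 0, 0, 0, 0, 0, -0.6]
  ]
}}

```text
time_s: 11.15
ee_pos: [0.5483, -0.2038, 0.0566]
eef_rot: [-3.142, 0.0, -3.139]
force: [-0.4, 0.3, 1.0]
grip_width: 0.0298
grip_force: 15.0
```

Request:
{"name": "jog_arm", "arguments": {
  "motion": [
    [0, 0, -0.02, 0, 0, 0, -0.6],
    [0, 0, -0.03, 0, 0, 0, -0.6],
    [0, 0, -0.03, 0, 0, 0, -0.6],
    [0, 0, -0.01, 0, 0, 0, -0.6],
    [0, 0, 0, 0, 0, 0, -0.6]
  ]
}}

```text
time_s: 11.65
ee_pos: [0.5487, -0.204, 0.1474]
eef_rot: [-3.141, 0.002, -3.139]
force: [0.5, 0.4, -0.6]
grip_width: 0.0296
grip_force: 15.0
```

```bash
python3 -c "
from plan import *
plan(.538,.352,.03,180)"
```

```text
t=11.7 at [ 0.549 -0.204  0.147] rpy [-3.141e+00  2.000e-03 -3.139e+00] | rz 0.002 tx 0.0107 ty 0.556 tz 0.1174
```

Request:
{"name": "jog_arm", "arguments": {
  "motion": [
    [0.001, 0.04, 0, 0, 0, 0, -0.6],
    [0.001, 0.04, 0, 0, 0, 0, -0.6],
    [0.001, 0.04, 0, 0, 0, 0, -0.6],
    [0.001, 0.04, 0, 0, 0, 0, -0.6],
    [0.001, 0.04, 0, 0, 0, 0, -0.6]
  ]
}}

```text
time_s: 12.15
ee_pos: [0.5419, -0.0023, 0.1446]
eef_rot: [3.141, -0.003, -3.14]
force: [0.8, 0.1, -0.5]
grip_width: 0.0294
grip_force: 15.0
```

Request:
{"name": "jog_arm", "arguments": {
  "motion": [
    [0.001, 0.04, 0, 0, 0, 0, -0.6],
    [0.001, 0.04, 0, 0, 0, 0, -0.6],
    [0.001, 0.04, 0, 0, 0, 0, -0.6],
    [0.001, 0.04, 0, 0, 0, 0, -0.6],
    [0.001, 0.04, 0, 0, 0, 0, -0.6]
  ]
}}

```text
time_s: 12.65
ee_pos: [0.5365, 0.1976, 0.1445]
eef_rot: [-3.141, -0.002, -3.139]
force: [0.9, -0.3, -0.2]
grip_width: 0.0296
grip_force: 15.0
```

Request:
{"name": "jog_arm", "arguments": {
  "motion": [
    [0, 0.04, 0, 0, 0, 0, -0.6],
    [0, 0.04, 0, 0, 0, 0, -0.6],
    [0, 0.04, 0, 0, 0, 0, -0.6],
    [0, 0.036, 0, 0, 0, 0, -0.6],
    [0, 0, 0, 0, 0, 0, -0.6]
  ]
}}

```text
time_s: 13.15
ee_pos: [0.5356, 0.3555, 0.1437]
eef_rot: [-3.141, -0.003, -3.136]
force: [-0.5, -0.7, -1.2]
grip_width: 0.0297
grip_force: 15.0
```

Request:
{"name": "jog_arm", "arguments": {
  "motion": [
    [0, 0, 0.04, 0, 0, 0, -0.6],
    [0, 0, 0.04, 0, 0, 0, -0.6],
    [0, 0, 0.04, 0, 0, 0, -0.6],
    [0, 0, 0.006, 0, 0, 0, -0.6],
    [0, 0, 0, 0, 0, 0, -0.6]
  ]
}}

```text
time_s: 13.65
ee_pos: [0.5366, 0.3514, 0.0193]
eef_rot: [-3.14, -0.002, -3.14]
force: [1.8, 0.8, 0.9]
grip_width: 0.0296
grip_force: 15.0
```

```bash
python3 -c "
from plan import *
plan(.538,.352,.011,180);print(ctrl.get_obs()['force'])"
```

```text
t=13.7 at [0.537 0.351 0.019] rpy [-3.14e+00 -2.00e-03 -3.14e+00] | rz 0.002 tx -0.0014 ty 0.0006 tz 0.0083
[1.76459895 0.79185872 0.86720504]
```

Request:
{"name": "jog_arm", "arguments": {
  "motion": [
    [0, 0, 0.009, 0, 0, 0, -0.6],
    [0, 0, 0, 0, 0, 0, -0.6],
    [0, 0, 0, 0, 0, 0, -0.1],
    [0, 0, 0, 0, 0, 0, -0.1],
    [0, 0, 0, 0, 0, 0, -0.1]
  ]
}}

```text
time_s: 14.15
ee_pos: [0.5373, 0.3523, 0.0121]
eef_rot: [3.141, 0.001, -3.139]
force: [0.3, -0.8, -0.1]
grip_width: 0.0423
grip_force: 0.0
```

Request:
{"name": "jog_arm", "arguments": {
  "motion": [
    [0, 0, -0.03, 0, 0, 0, -0.1],
    [0, 0, -0.03, 0, 0, 0, 0],
    [0, 0, -0.03, 0, 0, 0, 0.1],
    [-0.03, 0, -0.02, 0, 0, 0, 0.1],
    [0, 0, 0, 0, 0, 0, 0.1]
  ]
}}

```text
time_s: 14.65
ee_pos: [0.5701, 0.3525, 0.1253]
eef_rot: [3.139, 0.006, -3.14]
force: [-0.4, -0.3, 0.4]
grip_width: 0.0519
grip_force: 0.0
```

```bash
python3 - <<'E'
from cass import *
from plan import plan
im,m=shot('scene','s4')
for r in cass(im,m,(262,190,420,278),.007,130):
    if 18<r[3]<40 and 60<r[2]<95: print(r)
plan(.578,.200,.1,169)
im,m=shot('wrist','w4')
E
```

```text
(595, 90, 78, 29, 12.6, (np.float64(277.0), np.float64(247.0)))
t=14.7 at [0.568 0.352 0.123] rpy [ 3.14e+00  2.00e-03 -3.14e+00] | rz 0.193 tx -0.0386 ty -0.1476 tz 0.0228
```

View pics/w4.png

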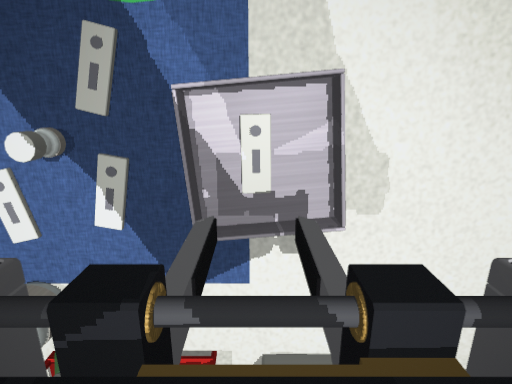

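The used cassette lies flat in the tray at (255,153). Now I measure the next pick using a lower threshold, since the arm shades the cassettes.

```bash
python3 - <<'E'
from cass import *
from plan import plan
m=ctrl.camera_model('wrist');im=cv2.imread('pics/w4.png')[:,:,::-1]
for r in cass(im,m,(0,10,165,245),.007,85): print(r)
im,m=shot('top','t4')
for r in cass(im,m,(150,150,258,260),.007,85): print('top',r)
E
```

```text
(590, 94, 80, 33, 11.7, (np.float64(11.0), np.float64(207.0)))
(575, 201, 80, 31, -10.5, (np.float64(110.0), np.float64(192.0)))
(528, 117, 31, 30, -50.9, (np.float64(19.0), np.float64(147.0)))
(522, 147, 29, 22, 12.5, (np.float64(48.0), np.float64(141.0)))
(455, 202, 79, 30, -13.8, (np.float64(94.0), np.float64(67.0)))
top (357, 121, 66, 0, 89.9, (np.float64(227.0), np.float64(259.0)))
top (372, 230, 52, 28, 32.1, (np.float64(191.0), np.float64(254.0)))
top (456, 200, 79, 29, -14.1, (np.float64(201.0), np.float64(226.0)))
top (458, 86, 80, 33, -15.6, (np.float64(239.0), np.float64(225.0)))
top (527, 148, 28, 27, 0.6, (np.float64(218.0), np.float64(202.0)))
top (538, 317, 140, 63, 12.8, (np.float64(163.0), np.float64(199.0)))
top (578, 198, 80, 32, -9.6, (np.float64(202.0), np.float64(186.0)))
top (593, 91, 83, 33, 12.8, (np.float64(237.0), np.float64(181.0)))
top (524, 56, 335, 50, -0.1, (np.float64(249.0), np.float64(204.0)))
top (676, 238, 249, 41, -87.8, (np.float64(190.0), np.float64(156.0)))
```

Request:
{"name": "jog_arm", "arguments": {
  "motion": [
    [0, 0, 0, 0, 0, 0.092, 0.1],
    [0, 0, 0, 0, 0, 0.093, 0.1],
    [-0.009, -0.037, 0, 0, 0, 0, 0.1],
    [-0.009, -0.037, 0, 0, 0, 0, 0.1],
    [-0.009, -0.037, 0, 0, 0, 0, 0.1]
  ]
}}

```text
time_s: 15.3
ee_pos: [0.5721, 0.2371, 0.1202]
eef_rot: [-3.141, -0.002, 2.96]
force: [0.9, 0.7, -0.1]
grip_width: 0.0513
grip_force: 0.0
```

Request:
{"name": "jog_arm", "arguments": {
  "motion": [
    [-0.009, -0.037, 0, 0, 0, 0, 0.1],
    [0, 0, 0.03, 0, 0, 0, 0.1],
    [0, 0, 0.03, 0, 0, 0, 0.1],
    [0, 0, 0.03, 0, 0, 0, 0.1],
    [0, 0, 0, 0, 0, 0, 0.1]
  ]
}}

```text
time_s: 15.8
ee_pos: [0.5724, 0.1996, 0.0269]
eef_rot: [-3.138, -0.007, 2.959]
force: [-0.5, -0.1, 0.0]
grip_width: 0.0517
grip_force: 0.0
```

```bash
python3 -c "
from plan import *
plan(.577,.200,.004,169.5)"
```

```text
t=15.8 at [0.572 0.2   0.027] rpy [-3.138 -0.007  2.959] | rz 0.001 tx -0.0045 ty 0.0013 tz 0.0229
```

Request:
{"name": "jog_arm", "arguments": {
  "motion": [
    [-0.003, 0.001, 0.015, 0, 0, 0, 0.1],
    [0, 0, 0.007, 0, 0, 0, 0.1],
    [0, 0, 0, 0, 0, 0, 0.1],
    [0, 0, 0, 0, 0, 0, -0.6],
    [0, 0, 0, 0, 0, 0, -0.6]
  ]
}}

```text
time_s: 16.3
ee_pos: [0.5791, 0.2007, 0.0103]
eef_rot: [3.141, 0.001, 2.959]
force: [-0.3, -0.3, 0.3]
grip_width: 0.0391
grip_force: 0.0
```

Request:
{"name": "jog_arm", "arguments": {
  "motion": [
    [0, 0, 0, 0, 0, 0, -0.6],
    [0, 0, 0, 0, 0, 0, -0.6],
    [0, 0, 0, 0, 0, 0, -0.6],
    [0, 0, -0.02, 0, 0, 0, -0.6],
    [0, 0, -0.03, 0, 0, 0, -0.6]
  ]
}}

```text
time_s: 16.8
ee_pos: [0.5777, 0.2003, 0.0585]
eef_rot: [-3.14, -0.003, 2.959]
force: [0.7, 0.4, 0.4]
grip_width: 0.0188
grip_force: 0.0
```

Request:
{"name": "jog_arm", "arguments": {
  "motion": [
    [0, 0, -0.03, 0, 0, 0, -0.6],
    [0, 0, -0.03, 0, 0, 0, -0.6],
    [0, 0, -0.03, 0, 0, 0.138, -0.6],
    [0, 0, 0, 0, 0, 0.138, -0.6],
    [0, 0, 0, 0, 0, 0.138, -0.6]
  ]
}}

```text
time_s: 17.3
ee_pos: [0.579, 0.2007, 0.1506]
eef_rot: [3.14, 0.001, 2.539]
force: [-0.5, -0.4, -1.2]
grip_width: 0.0188
grip_force: 0.0
```

Request:
{"name": "jog_arm", "arguments": {
  "motion": [
    [0, 0, 0, 0, 0, 0.138, -0.6],
    [0, 0, 0, 0, 0, 0.138, -0.6],
    [0, 0, 0, 0, 0, 0.138, -0.6],
    [0, 0, 0, 0, 0, 0.138, -0.6],
    [0, 0, 0, 0, 0, 0.138, -0.6]
  ]
}}

```text
time_s: 17.8
ee_pos: [0.5787, 0.2006, 0.1495]
eef_rot: [3.142, 0.0, 1.849]
force: [-0.1, 0.2, -0.2]
grip_width: 0.0188
grip_force: 0.0
```

Request:
{"name": "jog_arm", "arguments": {
  "motion": [
    [0, 0, 0, 0, 0, 0.138, -0.6],
    [0, 0, 0, 0, 0, 0.138, -0.6],
    [-0.02, 0, 0, 0, 0, 0, -0.6],
    [-0.03, 0, 0, 0, 0, 0, -0.6],
    [-0.03, 0, 0, 0, 0, 0, -0.6]
  ]
}}

```text
time_s: 18.3
ee_pos: [0.5792, 0.1199, 0.1494]
eef_rot: [-3.142, 0.0, 1.58]
force: [-0.6, -0.8, 0.1]
grip_width: 0.0189
grip_force: 0.0
```

```bash
python3 -c "
from plan import *
plan(.613,-.269,.14,90)"
```

```text
t=18.3 at [0.579 0.12  0.149] rpy [-3.142  0.     1.58 ] | rz 0.009 tx -0.3889 ty 0.0338 tz 0.0094
```

The fingers closed above the cassette: z springs back about 6 mm after a fast descent, so I must let it settle before the last step. I go back and redo it.

Request:
{"name": "jog_arm", "arguments": {
  "motion": [
    [0.04, 0, 0, 0, 0, 0, 0.1],
    [0.04, 0, 0, 0, 0, 0, 0.1],
    [0, 0, 0, 0, 0, -0.138, 0.1],
    [0, 0, 0, 0, 0, -0.138, 0.1],
    [0, 0, 0, 0, 0, -0.138, 0.1]
  ]
}}

```text
time_s: 18.8
ee_pos: [0.5786, 0.2009, 0.1494]
eef_rot: [-3.141, -0.0, 1.999]
force: [-0.2, 0.1, -0.4]
grip_width: 0.0513
grip_force: 0.0
```

Request:
{"name": "jog_arm", "arguments": {
  "motion": [
    [0, 0, 0, 0, 0, -0.138, 0.1],
    [0, 0, 0, 0, 0, -0.138, 0.1],
    [0, 0, 0, 0, 0, -0.138, 0.1],
    [0, 0, 0, 0, 0, -0.138, 0.1],
    [0, 0, 0, 0, 0, -0.138, 0.1]
  ]
}}

```text
time_s: 19.3
ee_pos: [0.5787, 0.2006, 0.1495]
eef_rot: [-3.142, -0.0, 2.688]
force: [0.3, 0.6, 0.6]
grip_width: 0.0516
grip_force: 0.0
```

Request:
{"name": "jog_arm", "arguments": {
  "motion": [
    [0, 0, 0.03, 0, 0, -0.138, 0.1],
    [0, 0, 0.03, 0, 0, -0.138, 0.1],
    [0, 0, 0.03, 0, 0, 0, 0.1],
    [0, 0, 0.02, 0, 0, 0, 0.1],
    [0, 0, 0.01, 0, 0, 0, 0.1]
  ]
}}

```text
time_s: 19.8
ee_pos: [0.5779, 0.2004, 0.0276]
eef_rot: [-3.14, -0.002, 2.959]
force: [0.1, 0.1, 0.1]
grip_width: 0.0516
grip_force: 0.0
```

Request:
{"name": "jog_arm", "arguments": {
  "motion": [
    [0, 0, 0, 0, 0, 0, 0.1],
    [0, 0, 0, 0, 0, 0, 0.1],
    [0, 0, 0, 0, 0, 0, 0.1],
    [0, 0, 0, 0, 0, 0, 0.1],
    [0, 0, 0, 0, 0, 0, 0.1]
  ]
}}

```text
time_s: 20.3
ee_pos: [0.579, 0.2007, 0.0301]
eef_rot: [3.141, 0.001, 2.959]
force: [0.3, -0.3, 0.1]
grip_width: 0.0519
grip_force: 0.0
```

```bash
python3 -c "
from plan import *
plan(.577,.200,.004,169.5)
from cass import *
im,m=shot('top','t5')
for r in cass(im,m,(150,150,258,260),.007,85):
  if 25<r[3]<40 and r[2]<95:print('top',r)"
```

```text
t=20.3 at [0.579 0.201 0.03 ] rpy [3.141e+00 1.000e-03 2.959e+00] | rz 0.0 tx 0.0018 ty -0.001 tz 0.0261
top (457, 86, 78, 29, -15.8, (np.float64(239.0), np.float64(226.0)))
top (594, 90, 80, 29, 12.5, (np.float64(238.0), np.float64(181.0)))
```

Request:
{"name": "jog_arm", "arguments": {
  "motion": [
    [0.001, 0, 0.013, 0, 0, 0, 0.1],
    [0, 0, 0.012, 0, 0, 0, 0.1],
    [0, 0, 0, 0, 0, 0, 0.1],
    [0, 0, 0, 0, 0, 0, 0.1],
    [0, 0, 0, 0, 0, 0, 0.1]
  ]
}}

```text
time_s: 20.85
ee_pos: [0.5779, 0.2008, 0.0046]
eef_rot: [3.141, 0.0, 2.959]
force: [-1.1, 0.6, -0.3]
grip_width: 0.0517
grip_force: 0.0
```

Request:
{"name": "jog_arm", "arguments": {
  "motion": [
    [0, 0, 0, 0, 0, 0, -0.6],
    [0, 0, 0, 0, 0, 0, -0.6],
    [0, 0, 0, 0, 0, 0, -0.6],
    [0, 0, 0, 0, 0, 0, -0.6],
    [0, 0, 0, 0, 0, 0, -0.6]
  ]
}}

```text
time_s: 21.35
ee_pos: [0.5778, 0.2008, 0.0046]
eef_rot: [3.141, 0.0, 2.959]
force: [-0.6, -0.3, 1.5]
grip_width: 0.0295
grip_force: 15.0
```

Gripped. I carry it to bay (613,-269).

Request:
{"name": "jog_arm", "arguments": {
  "motion": [
    [0, 0, -0.02, 0, 0, 0, -0.6],
    [0, 0, -0.03, 0, 0, 0, -0.6],
    [0, 0, -0.03, 0, 0, 0, -0.6],
    [0, 0, -0.03, 0, 0, 0.139, -0.6],
    [0, 0, -0.03, 0, 0, 0.139, -0.6]
  ]
}}

```text
time_s: 21.85
ee_pos: [0.5775, 0.2008, 0.1457]
eef_rot: [-3.142, -0.0, 2.675]
force: [-0.2, -0.0, -1.1]
grip_width: 0.0292
grip_force: 15.0
```

Request:
{"name": "jog_arm", "arguments": {
  "motion": [
    [0, 0, 0, 0, 0, 0.139, -0.6],
    [0, 0, 0, 0, 0, 0.139, -0.6],
    [0, 0, 0, 0, 0, 0.139, -0.6],
    [0, 0, 0, 0, 0, 0.139, -0.6],
    [0, 0, 0, 0, 0, 0.139, -0.6]
  ]
}}

```text
time_s: 22.35
ee_pos: [0.5776, 0.2008, 0.1444]
eef_rot: [-3.141, -0.0, 1.98]
force: [-0.0, 0.0, -0.3]
grip_width: 0.0293
grip_force: 15.0
```

Request:
{"name": "jog_arm", "arguments": {
  "motion": [
    [0, 0, 0, 0, 0, 0.139, -0.6],
    [0, 0, 0, 0, 0, 0.139, -0.6],
    [0, 0, 0, 0, 0, 0.138, -0.6],
    [-0.04, 0.003, 0, 0, 0, 0, -0.6],
    [-0.04, 0.003, 0, 0, 0, 0, -0.6]
  ]
}}

```text
time_s: 22.85
ee_pos: [0.5834, 0.1204, 0.1443]
eef_rot: [-3.141, 0.0, 1.571]
force: [-0.4, -0.2, -0.1]
grip_width: 0.0294
grip_force: 15.0
```

Request:
{"name": "jog_arm", "arguments": {
  "motion": [
    [-0.04, 0.003, 0, 0, 0, 0, -0.6],
    [-0.04, 0.003, 0, 0, 0, 0, -0.6],
    [-0.04, 0.003, 0, 0, 0, 0, -0.6],
    [-0.04, 0.003, 0, 0, 0, 0, -0.6],
    [-0.04, 0.003, 0, 0, 0, 0, -0.6]
  ]
}}

```text
time_s: 23.35
ee_pos: [0.5983, -0.0809, 0.1445]
eef_rot: [-3.142, -0.0, 1.57]
force: [-0.3, 0.1, -0.9]
grip_width: 0.0295
grip_force: 15.0
```

Request:
{"name": "jog_arm", "arguments": {
  "motion": [
    [-0.04, 0.003, 0, 0, 0, 0, -0.6],
    [-0.04, 0.003, 0, 0, 0, 0, -0.6],
    [-0.04, 0.003, 0, 0, 0, 0, -0.6],
    [-0.04, 0.003, 0, 0, 0, 0, -0.6],
    [-0.03, 0.002, 0, 0, 0, 0, -0.6]
  ]
}}

```text
time_s: 23.85
ee_pos: [0.6119, -0.2716, 0.1443]
eef_rot: [-3.141, 0.0, 1.569]
force: [0.7, 0.5, -0.3]
grip_width: 0.0291
grip_force: 15.0
```

Request:
{"name": "jog_arm", "arguments": {
  "motion": [
    [0, 0, 0.03, 0, 0, 0, -0.6],
    [0, 0, 0.03, 0, 0, 0, -0.6],
    [0, 0, 0, 0, 0, 0, -0.6],
    [0, 0, 0, 0, 0, 0, -0.6],
    [0, 0, 0, 0, 0, 0, -0.6]
  ]
}}

```text
time_s: 24.35
ee_pos: [0.6131, -0.2694, 0.0865]
eef_rot: [3.139, 0.001, 1.57]
force: [-1.4, -0.2, 0.8]
grip_width: 0.0293
grip_force: 15.0
```

```bash
python3 -c "
from plan import *
plan(.613,-.269,.0555,90)"
```

```text
t=24.4 at [ 0.613 -0.269  0.087] rpy [3.139e+00 1.000e-03 1.570e+00] | rz -0.001 tx 0.0004 ty -0.0001 tz 0.031
```

Request:
{"name": "jog_arm", "arguments": {
  "motion": [
    [0, 0, 0.018, 0, 0, 0, -0.6],
    [0, 0, 0.013, 0, 0, 0, -0.6],
    [0, 0, 0, 0, 0, 0, -0.6],
    [0, 0, 0, 0, 0, 0, -0.6],
    [0, 0, 0, 0, 0, 0, -0.6]
  ]
}}

```text
time_s: 24.85
ee_pos: [0.6125, -0.2693, 0.0542]
eef_rot: [3.141, 0.0, 1.57]
force: [-0.5, 0.0, -0.4]
grip_width: 0.0298
grip_force: 15.0
```

Request:
{"name": "jog_arm", "arguments": {
  "motion": [
    [0, 0, 0, 0, 0, 0, -0.15],
    [0, 0, 0, 0, 0, 0, -0.15],
    [0, 0, 0, 0, 0, 0, -0.15],
    [0, 0, -0.02, 0, 0, 0, -0.15],
    [0, 0, -0.03, 0, 0, 0, -0.15]
  ]
}}

```text
time_s: 25.35
ee_pos: [0.6114, -0.2689, 0.1023]
eef_rot: [-3.138, -0.002, 1.57]
force: [0.4, 0.8, 0.8]
grip_width: 0.0395
grip_force: 0.0
```

Request:
{"name": "jog_arm", "arguments": {
  "motion": [
    [0, 0, -0.03, 0, 0, 0, 0.1],
    [0, 0, -0.01, 0, 0, 0, 0.1],
    [0.04, -0.002, 0, 0, 0, 0, 0.1],
    [0.04, -0.002, 0, 0, 0, 0, 0.1],
    [0.04, -0.002, 0, 0, 0, 0, 0.1]
  ]
}}

```text
time_s: 25.85
ee_pos: [0.6057, -0.148, 0.1425]
eef_rot: [-3.141, -0.0, 1.569]
force: [0.4, 0.6, 0.0]
grip_width: 0.0518
grip_force: 0.0
```

Request:
{"name": "jog_arm", "arguments": {
  "motion": [
    [0.04, -0.002, 0, 0, 0, -0.05, 0.1],
    [0.04, -0.002, 0, 0, 0, -0.05, 0.1],
    [0.04, 0, 0, 0, 0, -0.05, 0.1],
    [0.04, 0, 0, 0, 0, -0.05, 0.1],
    [0, 0, 0, 0, 0, -0.05, 0.1]
  ]
}}

```text
time_s: 26.35
ee_pos: [0.5896, 0.0141, 0.1427]
eef_rot: [-3.141, -0.001, 1.826]
force: [0.4, -1.3, -0.0]
grip_width: 0.052
grip_force: 0.0
```

```bash
python3 -c "
from plan import *
from cass import *
im,m=shot('top','t6')
for r in cass(im,m,(150,150,258,260),.007,85):
  if 22<r[3]<40 and 70<r[2]<95:print('top',r)
plan(.594,.091,.03,192.5)
b=im[155:233,300:384]
cv2.imwrite('pics/t6c.png',cv2.resize(b,None,fx=5,fy=5,interpolation=cv2.INTER_CUBIC)[:,:,::-1])"
```

```text
top (456, 201, 81, 33, -13.8, (np.float64(201.0), np.float64(226.0)))
t=26.4 at [0.59  0.012 0.143] rpy [-3.141 -0.     1.828] | rz -1.532 tx -0.021 ty 0.0761 tz 0.1127
```

View pics/t6c.png

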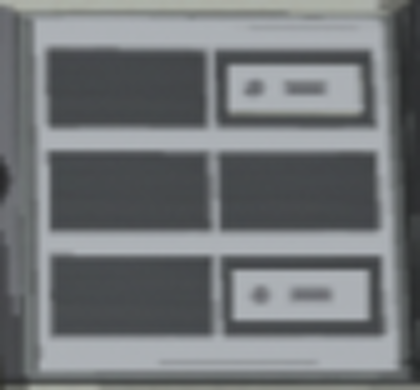

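Both placed cassettes sit within their bays in the top crop, at (295,90) and (298,295). Next is the one at (594,91).

Request:
{"name": "jog_arm", "arguments": {
  "motion": [
    [0, 0, 0, 0, 0, -0.14, 0.1],
    [0, 0, 0, 0, 0, -0.14, 0.1],
    [0, 0, 0, 0, 0, -0.14, 0.1],
    [0, 0, 0, 0, 0, -0.14, 0.1],
    [0, 0, 0, 0, 0, -0.14, 0.1]
  ]
}}

```text
time_s: 26.9
ee_pos: [0.5904, 0.0093, 0.1427]
eef_rot: [-3.141, -0.001, 2.524]
force: [0.9, 0.2, -0.1]
grip_width: 0.0519
grip_force: 0.0
```

Request:
{"name": "jog_arm", "arguments": {
  "motion": [
    [0, 0, 0, 0, 0, -0.14, 0.1],
    [0, 0, 0, 0, 0, -0.14, 0.1],
    [0, 0, 0, 0, 0, -0.14, 0.1],
    [0, 0, 0, 0, 0, -0.14, 0.1],
    [0, 0, 0, 0, 0, -0.14, 0.1]
  ]
}}

```text
time_s: 27.4
ee_pos: [0.5904, 0.0094, 0.1427]
eef_rot: [3.142, -0.001, -3.059]
force: [0.8, -0.3, 0.1]
grip_width: 0.0516
grip_force: 0.0
```

Request:
{"name": "jog_arm", "arguments": {
  "motion": [
    [0, 0, 0, 0, 0, -0.132, 0.1],
    [-0.01, 0.038, 0.02, 0, 0, 0, 0.1],
    [-0.011, 0.038, 0.03, 0, 0, 0, 0.1],
    [0, 0, 0.03, 0, 0, 0, 0.1],
    [0, 0, 0.03, 0, 0, 0, 0.1]
  ]
}}

```text
time_s: 27.9
ee_pos: [0.5949, 0.0892, 0.0316]
eef_rot: [3.142, -0.001, -2.931]
force: [0.8, -0.3, -0.5]
grip_width: 0.0519
grip_force: 0.0
```

Request:
{"name": "jog_arm", "arguments": {
  "motion": [
    [0, 0, 0, 0, 0, 0, 0.1],
    [0, 0, 0, 0, 0, 0, 0.1],
    [0, 0, 0, 0, 0, 0, 0.1],
    [0, 0, 0, 0, 0, 0, 0.1]
  ]
}}

```text
time_s: 28.3
ee_pos: [0.596, 0.0885, 0.035]
eef_rot: [-3.141, 0.002, -2.932]
force: [-0.6, 0.4, 0.7]
grip_width: 0.0519
grip_force: 0.0
```

```bash
python3 -c "
from plan import *
from cass import *
im,m=shot('scene','s6')
for r in cass(im,m,(262,190,420,278),.007,75):
  if 15<r[3]<40 and 40<r[2]<95:print('sc',r)
im,m=shot('wrist','w6')
for r in cass(im,m,(150,60,360,300),.007,75):
  if 15<r[3]<50 and 30<r[2]<95:print('wr',r)
plan(.594,.091,.004,192.5)"
```

```text
sc (598, 93, 70, 29, 14.3, (np.float64(278.0), np.float64(248.0)))
sc (458, 201, 82, 32, -13.6, (np.float64(311.0), np.float64(214.0)))
wr (617, 150, 77, 19, 33.6, (np.float64(325.0), np.float64(254.0)))
wr (592, 91, 81, 30, 13.0, (np.float64(260.0), np.float64(209.0)))
wr (527, 140, 31, 16, 17.4, (np.float64(348.0), np.float64(138.0)))
t=28.4 at [0.596 0.089 0.035] rpy [-3.141e+00  2.000e-03 -2.932e+00] | rz -0.008 tx 0.0012 ty 0.0027 tz 0.0306
```

Request:
{"name": "jog_arm", "arguments": {
  "motion": [
    [0.002, 0.003, 0.017, 0, 0, 0, 0.1],
    [0, 0, 0.013, 0, 0, 0, 0.1],
    [0, 0, 0, 0, 0, 0, 0.1],
    [0, 0, 0, 0, 0, 0, 0.1],
    [0, 0, 0, 0, 0, 0, 0.1]
  ]
}}

```text
time_s: 28.9
ee_pos: [0.5931, 0.0912, 0.0041]
eef_rot: [-3.141, 0.001, -2.931]
force: [-0.1, -0.5, 0.9]
grip_width: 0.052
grip_force: 0.0
```

Request:
{"name": "jog_arm", "arguments": {
  "motion": [
    [0, 0, 0, 0, 0, 0, -0.6],
    [0, 0, 0, 0, 0, 0, -0.6],
    [0, 0, 0, 0, 0, 0, -0.6],
    [0, 0, 0, 0, 0, 0, -0.6],
    [0, 0, 0, 0, 0, 0, -0.6]
  ]
}}

```text
time_s: 29.4
ee_pos: [0.5928, 0.0912, 0.0037]
eef_rot: [-3.142, 0.0, -2.931]
force: [-0.7, -0.6, 2.2]
grip_width: 0.0295
grip_force: 15.0
```

Request:
{"name": "jog_arm", "arguments": {
  "motion": [
    [0, 0, -0.02, 0, 0, 0, -0.6],
    [0, 0, -0.03, 0, 0, 0, -0.6],
    [0, 0, -0.03, 0, 0, 0, -0.6],
    [0, 0, -0.03, 0, 0, 0.137, -0.6],
    [0, 0, -0.03, 0, 0, 0.137, -0.6]
  ]
}}

```text
time_s: 29.9
ee_pos: [0.5925, 0.0911, 0.1446]
eef_rot: [-3.142, -0.0, 3.072]
force: [-0.3, 0.1, -0.3]
grip_width: 0.0294
grip_force: 15.0
```

Request:
{"name": "jog_arm", "arguments": {
  "motion": [
    [0, 0, 0, 0, 0, 0.137, -0.6],
    [0, 0, 0, 0, 0, 0.137, -0.6],
    [0, 0, 0, 0, 0, 0.137, -0.6],
    [0, 0, 0, 0, 0, 0.137, -0.6],
    [0, 0, 0, 0, 0, 0.137, -0.6]
  ]
}}

```text
time_s: 30.4
ee_pos: [0.5926, 0.0912, 0.1433]
eef_rot: [-3.141, -0.0, 2.387]
force: [0.5, 0.6, -0.5]
grip_width: 0.0297
grip_force: 15.0
```

Request:
{"name": "jog_arm", "arguments": {
  "motion": [
    [0, 0, 0, 0, 0, 0.137, -0.6],
    [0, 0, 0, 0, 0, 0.137, -0.6],
    [0, 0, 0, 0, 0, 0.137, -0.6],
    [0, 0, 0, 0, 0, 0.137, -0.6],
    [0, 0, 0, 0, 0, 0.137, -0.6]
  ]
}}

```text
time_s: 30.9
ee_pos: [0.5926, 0.0912, 0.1433]
eef_rot: [-3.141, -0.0, 1.702]
force: [-0.3, 0.2, -0.0]
grip_width: 0.0296
grip_force: 15.0
```

Request:
{"name": "jog_arm", "arguments": {
  "motion": [
    [0, 0, 0, 0, 0, 0.137, -0.6],
    [-0.04, 0.003, 0, 0, 0, 0, -0.6],
    [-0.04, 0.003, 0, 0, 0, 0, -0.6],
    [-0.04, 0.003, 0, 0, 0, 0, -0.6],
    [-0.04, 0.003, 0, 0, 0, 0, -0.6]
  ]
}}

```text
time_s: 31.4
ee_pos: [0.6045, -0.0703, 0.1434]
eef_rot: [-3.141, -0.0, 1.571]
force: [0.3, -1.0, -0.4]
grip_width: 0.0297
grip_force: 15.0
```

Request:
{"name": "jog_arm", "arguments": {
  "motion": [
    [-0.04, 0.003, 0, 0, 0, 0, -0.6],
    [-0.04, 0.003, 0, 0, 0, 0, -0.6],
    [-0.02, 0.002, 0, 0, 0, 0, -0.6],
    [0, 0, 0.03, 0, 0, 0, -0.6],
    [0, 0, 0.03, 0, 0, 0, -0.6]
  ]
}}

```text
time_s: 31.9
ee_pos: [0.6129, -0.1692, 0.0831]
eef_rot: [3.14, 0.0, 1.57]
force: [0.1, -0.5, -0.7]
grip_width: 0.0297
grip_force: 15.0
```

Request:
{"name": "jog_arm", "arguments": {
  "motion": [
    [0, 0, 0, 0, 0, 0, -0.6],
    [0, 0, 0, 0, 0, 0, -0.6],
    [0, 0, 0, 0, 0, 0, -0.6],
    [0, 0, 0, 0, 0, 0, -0.6]
  ]
}}

```text
time_s: 32.3
ee_pos: [0.6134, -0.1688, 0.0851]
eef_rot: [3.139, 0.001, 1.571]
force: [0.5, -0.1, -0.3]
grip_width: 0.0294
grip_force: 15.0
```

```bash
python3 -c "
from plan import *
plan(.613,-.169,.0548,90)
from cass import *
im,m=shot('top','t7')
for r in cass(im,m,(150,150,258,260),.007,85):
  if 22<r[3]<40 and 70<r[2]<95:print('top',r)"
```

```text
t=32.3 at [ 0.613 -0.169  0.085] rpy [3.139e+00 1.000e-03 1.571e+00] | rz 0.0 tx -0.0002 ty -0.0004 tz 0.0303
top (457, 87, 82, 33, -15.8, (np.float64(239.0), np.float64(226.0)))
top (456, 201, 82, 33, -14.3, (np.float64(201.0), np.float64(226.0)))
```

Request:
{"name": "jog_arm", "arguments": {
  "motion": [
    [0, 0, 0.017, 0, 0, 0, -0.6],
    [0, 0, 0.013, 0, 0, 0, -0.6],
    [0, 0, 0, 0, 0, 0, -0.6],
    [0, 0, 0, 0, 0, 0, -0.6],
    [0, 0, 0, 0, 0, 0, -0.6]
  ]
}}

```text
time_s: 32.85
ee_pos: [0.6128, -0.1688, 0.054]
eef_rot: [3.141, 0.0, 1.571]
force: [-0.6, 0.3, -0.7]
grip_width: 0.0299
grip_force: 15.0
```

Request:
{"name": "jog_arm", "arguments": {
  "motion": [
    [0, 0, 0, 0, 0, 0, -0.15],
    [0, 0, 0, 0, 0, 0, -0.15],
    [0, 0, 0, 0, 0, 0, -0.15],
    [0, 0, -0.02, 0, 0, 0, -0.15],
    [0, 0, -0.03, 0, 0, 0, -0.15]
  ]
}}

```text
time_s: 33.35
ee_pos: [0.6118, -0.1685, 0.1025]
eef_rot: [-3.138, -0.001, 1.571]
force: [-0.9, -1.0, -0.2]
grip_width: 0.04
grip_force: 0.0
```

Request:
{"name": "jog_arm", "arguments": {
  "motion": [
    [0, 0, -0.03, 0, 0, 0, 0.1],
    [0, 0, -0.01, 0, 0, 0, 0.1],
    [0.037, -0.022, 0, 0, 0, 0, 0.1],
    [0.037, -0.022, 0, 0, 0, 0, 0.1],
    [0.037, -0.022, 0, 0, 0, 0, 0.1]
  ]
}}

```text
time_s: 33.85
ee_pos: [0.5453, -0.0567, 0.1425]
eef_rot: [-3.141, -0.0, 1.57]
force: [1.3, -0.2, -0.2]
grip_width: 0.0516
grip_force: 0.0
```

Request:
{"name": "jog_arm", "arguments": {
  "motion": [
    [0.037, -0.022, 0, 0, 0, 0, 0.1],
    [0.037, -0.022, 0, 0, 0, 0, 0.1],
    [0.037, -0.023, 0, 0, 0, 0, 0.1],
    [0.034, -0.023, 0, 0, 0, 0, 0.1],
    [0, 0, 0, 0, 0, -0.13, 0.1]
  ]
}}

```text
time_s: 34.35
ee_pos: [0.4543, 0.09, 0.1429]
eef_rot: [-3.141, -0.0, 1.703]
force: [-0.1, -0.1, 0.4]
grip_width: 0.0519
grip_force: 0.0
```

Request:
{"name": "jog_arm", "arguments": {
  "motion": [
    [0, 0, 0, 0, 0, -0.13, 0.1],
    [0, 0, 0, 0, 0, -0.13, 0.1],
    [0, 0, 0, 0, 0, -0.13, 0.1],
    [0, 0, 0, 0, 0, -0.13, 0.1],
    [0, 0, 0, 0, 0, -0.13, 0.1]
  ]
}}

```text
time_s: 34.85
ee_pos: [0.4563, 0.0872, 0.1427]
eef_rot: [-3.141, -0.001, 2.356]
force: [-0.2, 0.4, -0.2]
grip_width: 0.052
grip_force: 0.0
```

Request:
{"name": "jog_arm", "arguments": {
  "motion": [
    [0, 0, 0.03, 0, 0, -0.13, 0.1],
    [0, 0, 0.03, 0, 0, -0.13, 0.1],
    [0, 0, 0.03, 0, 0, -0.13, 0.1],
    [0, 0, 0.02, 0, 0, -0.127, 0.1],
    [0, 0, 0, 0, 0, 0, 0.1]
  ]
}}

```text
time_s: 35.35
ee_pos: [0.4548, 0.087, 0.0308]
eef_rot: [-3.14, -0.005, 2.87]
force: [-0.5, -1.0, 0.2]
grip_width: 0.0518
grip_force: 0.0
```

Request:
{"name": "jog_arm", "arguments": {
  "motion": [
    [0, 0, 0, 0, 0, 0, 0.1],
    [0, 0, 0, 0, 0, 0, 0.1],
    [0, 0, 0, 0, 0, 0, 0.1]
  ]
}}

```text
time_s: 35.65
ee_pos: [0.4572, 0.0873, 0.0344]
eef_rot: [3.141, 0.002, 2.866]
force: [0.4, 0.2, 1.0]
grip_width: 0.0515
grip_force: 0.0
```

```bash
python3 -c "
from plan import *
from cass import *
im,m=shot('wrist','w8')
for r in cass(im,m,(150,60,360,300),.007,75):
  if 15<r[3]<50 and 30<r[2]<95:print('wr',r)
im,m=shot('top','t8')
for r in cass(im,m,(300,150,384,240),.057,130):
  print('top',r)
plan(.457,.087,.004,164.3)"
```

```text
wr (503, 138, 77, 33, 5.7, (np.float64(334.0), np.float64(250.0)))
wr (456, 87, 81, 30, -16.3, (np.float64(254.0), np.float64(212.0)))
top (424, -214, 242, 20, 89.9, (np.float64(341.0), np.float64(236.0)))
top (562, -222, 250, 233, -89.9, (np.float64(342.0), np.float64(189.0)))
t=35.8 at [0.457 0.087 0.034] rpy [3.141e+00 1.000e-03 2.867e+00] | rz -0.001 tx -0.0 ty -0.0002 tz 0.0302
```

Request:
{"name": "jog_arm", "arguments": {
  "motion": [
    [0, 0, 0.017, 0, 0, 0, 0.1],
    [0, 0, 0.013, 0, 0, 0, 0.1],
    [0, 0, 0, 0, 0, 0, 0.1],
    [0, 0, 0, 0, 0, 0, 0.1],
    [0, 0, 0, 0, 0, 0, 0.1]
  ]
}}

```text
time_s: 36.25
ee_pos: [0.457, 0.0872, 0.004]
eef_rot: [3.141, 0.001, 2.868]
force: [1.2, -0.4, 0.4]
grip_width: 0.0519
grip_force: 0.0
```

Request:
{"name": "jog_arm", "arguments": {
  "motion": [
    [0, 0, 0, 0, 0, 0, -0.6],
    [0, 0, 0, 0, 0, 0, -0.6],
    [0, 0, 0, 0, 0, 0, -0.6],
    [0, 0, 0, 0, 0, 0, -0.6],
    [0, 0, 0, 0, 0, 0, -0.6]
  ]
}}

```text
time_s: 36.75
ee_pos: [0.4568, 0.0872, 0.0036]
eef_rot: [3.142, 0.0, 2.868]
force: [-0.7, 0.1, 2.9]
grip_width: 0.0293
grip_force: 15.0
```

Request:
{"name": "jog_arm", "arguments": {
  "motion": [
    [0, 0, -0.02, 0, 0, 0, -0.6],
    [0, 0, -0.03, 0, 0, 0, -0.6],
    [0, 0, -0.03, 0, 0, 0, -0.6],
    [0, 0, -0.03, 0, 0, 0.13, -0.6],
    [0, 0, -0.03, 0, 0, 0.13, -0.6]
  ]
}}

```text
time_s: 37.25
ee_pos: [0.4564, 0.0872, 0.1446]
eef_rot: [-3.141, -0.0, 2.603]
force: [-0.4, -0.6, 0.0]
grip_width: 0.0296
grip_force: 15.0
```

Request:
{"name": "jog_arm", "arguments": {
  "motion": [
    [0, 0, 0, 0, 0, 0.13, -0.6],
    [0, 0, 0, 0, 0, 0.13, -0.6],
    [0, 0, 0, 0, 0, 0.13, -0.6],
    [0, 0, 0, 0, 0, 0.13, -0.6],
    [0, 0, 0, 0, 0, 0.13, -0.6]
  ]
}}

```text
time_s: 37.75
ee_pos: [0.4565, 0.0872, 0.1433]
eef_rot: [-3.141, -0.0, 1.952]
force: [-0.1, 0.2, -0.7]
grip_width: 0.0297
grip_force: 15.0
```

Request:
{"name": "jog_arm", "arguments": {
  "motion": [
    [0, 0, 0, 0, 0, 0.13, -0.6],
    [0, 0, 0, 0, 0, 0.13, -0.6],
    [0, 0, 0, 0, 0, 0.127, -0.6],
    [-0.037, 0.004, 0, 0, 0, 0, -0.6],
    [-0.037, 0.004, 0, 0, 0, 0, -0.6]
  ]
}}

```text
time_s: 38.25
ee_pos: [0.4646, 0.0127, 0.1434]
eef_rot: [-3.142, -0.0, 1.573]
force: [0.5, -0.3, -0.4]
grip_width: 0.0298
grip_force: 15.0
```

Request:
{"name": "jog_arm", "arguments": {
  "motion": [
    [-0.037, 0.005, 0, 0, 0, 0, -0.6],
    [-0.037, 0.005, 0, 0, 0, 0, -0.6],
    [-0.037, 0.005, 0, 0, 0, 0, -0.6],
    [-0.037, 0.005, 0, 0, 0, 0, -0.6],
    [-0.034, 0.004, 0, 0, 0, 0, -0.6]
  ]
}}

```text
time_s: 38.75
ee_pos: [0.4886, -0.1705, 0.1433]
eef_rot: [-3.141, -0.0, 1.57]
force: [0.8, -0.2, -0.8]
grip_width: 0.0296
grip_force: 15.0
```

Request:
{"name": "jog_arm", "arguments": {
  "motion": [
    [0, 0, 0.03, 0, 0, 0, -0.6],
    [0, 0, 0.03, 0, 0, 0, -0.6],
    [0, 0, 0, 0, 0, 0, -0.6],
    [0, 0, 0, 0, 0, 0, -0.6],
    [0, 0, 0, 0, 0, 0, -0.6]
  ]
}}

```text
time_s: 39.25
ee_pos: [0.4894, -0.1689, 0.0851]
eef_rot: [3.14, 0.001, 1.571]
force: [-0.9, 0.2, -0.1]
grip_width: 0.0294
grip_force: 15.0
```

```bash
python3 -c "
from plan import *
plan(.489,-.169,.0548,90)
from cass import *
im,m=shot('top','t9')
for r in cass(im,m,(150,150,258,260),.007,85):
  if 22<r[3]<40 and 70<r[2]<95:print('top',r)"
```

```text
t=39.2 at [ 0.489 -0.169  0.085] rpy [3.140e+00 1.000e-03 1.571e+00] | rz 0.0 tx -0.0001 ty -0.0004 tz 0.0303
top (456, 201, 81, 33, -14.1, (np.float64(201.0), np.float64(226.0)))
```

Request:
{"name": "jog_arm", "arguments": {
  "motion": [
    [0, 0, 0.017, 0, 0, 0, -0.6],
    [0, 0, 0.013, 0, 0, 0, -0.6],
    [0, 0, 0, 0, 0, 0, -0.6],
    [0, 0, 0, 0, 0, 0, -0.6],
    [0, 0, 0, 0, 0, 0, -0.6]
  ]
}}

```text
time_s: 39.8
ee_pos: [0.4888, -0.1689, 0.054]
eef_rot: [3.141, 0.0, 1.571]
force: [-0.5, 1.1, -0.3]
grip_width: 0.0296
grip_force: 15.0
```

Request:
{"name": "jog_arm", "arguments": {
  "motion": [
    [0, 0, 0, 0, 0, 0, -0.15],
    [0, 0, 0, 0, 0, 0, -0.15],
    [0, 0, 0, 0, 0, 0, -0.15],
    [0, 0, -0.02, 0, 0, 0, -0.15],
    [0, 0, -0.03, 0, 0, 0, -0.15]
  ]
}}

```text
time_s: 40.3
ee_pos: [0.4878, -0.1685, 0.1028]
eef_rot: [-3.139, -0.001, 1.571]
force: [0.6, 0.0, 0.8]
grip_width: 0.0397
grip_force: 0.0
```

Request:
{"name": "jog_arm", "arguments": {
  "motion": [
    [0, 0, -0.03, 0, 0, 0, 0.1],
    [0, 0, -0.01, 0, 0, 0, 0.1],
    [0.04, -0.004, 0, 0, 0, 0, 0.1],
    [0.04, -0.004, 0, 0, 0, 0, 0.1],
    [0.04, -0.004, 0, 0, 0, 0, 0.1]
  ]
}}

```text
time_s: 40.8
ee_pos: [0.476, -0.0476, 0.1427]
eef_rot: [-3.141, -0.0, 1.57]
force: [0.1, -0.2, 0.1]
grip_width: 0.0518
grip_force: 0.0
```

Request:
{"name": "jog_arm", "arguments": {
  "motion": [
    [0.042, -0.004, 0, 0, 0, 0, 0.1],
    [0.042, -0.004, 0, 0, 0, 0, 0.1],
    [0.042, -0.004, 0, 0, 0, 0, 0.1],
    [0.042, -0.003, 0, 0, 0, 0, 0.1],
    [0.042, -0.003, 0, 0, 0, 0, 0.1]
  ]
}}

```text
time_s: 41.3
ee_pos: [0.458, 0.1628, 0.1428]
eef_rot: [-3.141, 0.0, 1.571]
force: [-0.2, -0.5, -0.8]
grip_width: 0.0516
grip_force: 0.0
```

Request:
{"name": "jog_arm", "arguments": {
  "motion": [
    [0.04, -0.003, 0, 0, 0, 0, 0.1],
    [0, 0, 0, 0, 0, -0.133, 0.1],
    [0, 0, 0, 0, 0, -0.133, 0.1],
    [0, 0, 0, 0, 0, -0.133, 0.1],
    [0, 0, 0, 0, 0, -0.133, 0.1]
  ]
}}

```text
time_s: 41.8
ee_pos: [0.4553, 0.2012, 0.1426]
eef_rot: [-3.141, -0.0, 2.109]
force: [-0.1, -0.5, 0.2]
grip_width: 0.0512
grip_force: 0.0
```

Request:
{"name": "jog_arm", "arguments": {
  "motion": [
    [0, 0, 0, 0, 0, -0.133, 0.1],
    [0, 0, 0, 0, 0, -0.133, 0.1],
    [0, 0, 0.03, 0, 0, -0.133, 0.1],
    [0, 0, 0.03, 0, 0, -0.133, 0.1],
    [0, 0, 0.03, 0, 0, -0.133, 0.1]
  ]
}}

```text
time_s: 42.3
ee_pos: [0.4553, 0.201, 0.0517]
eef_rot: [-3.141, -0.0, 2.773]
force: [0.3, 0.3, -1.1]
grip_width: 0.0518
grip_force: 0.0
```

Request:
{"name": "jog_arm", "arguments": {
  "motion": [
    [0, 0, 0.02, 0, 0, -0.129, 0.1],
    [0, 0, 0, 0, 0, 0, 0.1],
    [0, 0, 0, 0, 0, 0, 0.1],
    [0, 0, 0, 0, 0, 0, 0.1],
    [0, 0, 0, 0, 0, 0, 0.1]
  ]
}}

```text
time_s: 42.8
ee_pos: [0.4562, 0.2014, 0.0345]
eef_rot: [3.141, 0.002, 2.895]
force: [0.6, 0.9, -0.5]
grip_width: 0.0514
grip_force: 0.0
```

```bash
python3 -c "
from plan import *
from cass import *
im,m=shot('wrist','w10')
for r in cass(im,m,(150,60,360,300),.007,75):
  if 15<r[3]<50 and 30<r[2]<95:print('wr',r)
plan(.456,.201,.004,166)
im,m=shot('top','t10')
cv2.imwrite('pics/t10c.png',cv2.resize(im[130:260,110:450],None,fx=2.3,fy=2.3,interpolation=cv2.INTER_CUBIC)[:,:,::-1])"
```

```text
wr (502, 247, 77, 18, 7.7, (np.float64(325.0), np.float64(254.0)))
t=42.9 at [0.456 0.201 0.034] rpy [3.141e+00 1.000e-03 2.895e+00] | rz -0.002 tx -0.0 ty -0.0004 tz 0.0303
```

View pics/t10c.png

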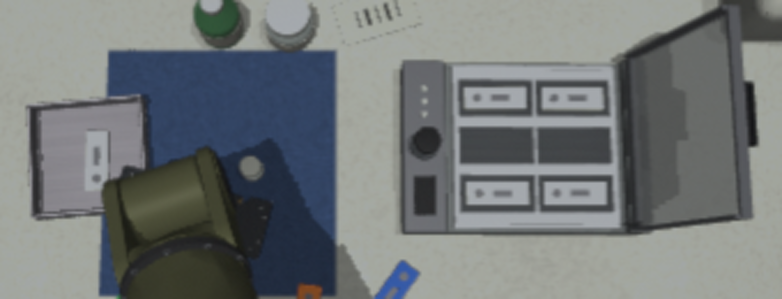

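The crop shows four cassettes lying in their bays and the used one in the tray. The wrist mask did not find the last cassette, so I look at that picture.

View pics/w10.png

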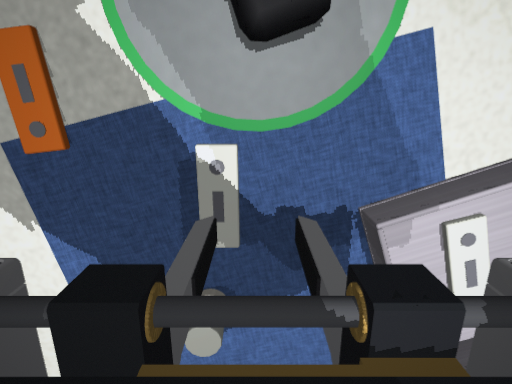

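The last cassette has been knocked aside. It now spans about (196,145)–(240,247), so I measure it again.

```bash
python3 -c "
from plan import *
m=ctrl.camera_model('wrist')
P=onz(m,[(196,145),(238,144),(240,247),(196,247)],.007);print(np.round(P*1000))
d=P[2]-P[1];print(np.degrees(np.arctan2(d[1],d[0])),np.hypot(*d[:2]),np.hypot(*(P[1]-P[0])[:2]))
c=P.mean(0);print(c); d=d if d[0]>0 else -d
plan(c[0],c[1],.035,180+np.degrees(np.arctan2(d[1],d[0])))"
```

```text
[[395. 174.   7.]
 [401. 203.   7.]
 [478. 184.   7.]
 [470. 151.   7.]]
-13.917321773339989 0.07935825284530196 0.029482884238656897
[0.43584091 0.17775352 0.007     ]
t=42.9 at [0.456 0.201 0.034] rpy [3.141e+00 1.000e-03 2.896e+00] | rz -0.003 tx 0.0139 ty -0.0277 tz -0.0008
```

Centre (436,178), angle -14°, size 79 x 29 mm, so it is the cassette. I shift across and grip it.

Request:
{"name": "jog_arm", "arguments": {
  "motion": [
    [0.014, -0.027, 0, 0, 0, 0, 0.1],
    [0, 0, 0.017, 0, 0, 0, 0.1],
    [0, 0, 0.013, 0, 0, 0, 0.1],
    [0, 0, 0, 0, 0, 0, 0.1],
    [0, 0, 0, 0, 0, 0, 0.1]
  ]
}}

```text
time_s: 43.4
ee_pos: [0.4358, 0.1786, 0.0035]
eef_rot: [-3.141, -0.0, 2.897]
force: [0.2, -0.7, -0.3]
grip_width: 0.0517
grip_force: 0.0
```

Request:
{"name": "jog_arm", "arguments": {
  "motion": [
    [0, 0, 0, 0, 0, 0, -0.6],
    [0, 0, 0, 0, 0, 0, -0.6],
    [0, 0, 0, 0, 0, 0, -0.6],
    [0, 0, 0, 0, 0, 0, -0.6],
    [0, 0, 0, 0, 0, 0, -0.6]
  ]
}}

```text
time_s: 43.9
ee_pos: [0.4357, 0.1785, 0.0037]
eef_rot: [3.141, 0.0, 2.897]
force: [0.1, 0.5, 2.9]
grip_width: 0.0298
grip_force: 15.0
```

```bash
python3 -c "
from plan import *
plan(.551,-.169,.14,90)"
```

```text
t=43.9 at [0.436 0.179 0.004] rpy [3.141 0.    2.897] | rz 1.326 tx -0.3475 ty 0.1153 tz -0.1363
```

Request:
{"name": "jog_arm", "arguments": {
  "motion": [
    [0, 0, -0.02, 0, 0, 0, -0.6],
    [0, 0, -0.03, 0, 0, 0, -0.6],
    [0, 0, -0.03, 0, 0, 0, -0.6],
    [0, 0, -0.03, 0, 0, 0.133, -0.6],
    [0, 0, -0.03, 0, 0, 0.133, -0.6]
  ]
}}

```text
time_s: 44.4
ee_pos: [0.4353, 0.1783, 0.1447]
eef_rot: [-3.141, -0.0, 2.626]
force: [-0.7, 1.0, -0.3]
grip_width: 0.0297
grip_force: 15.0
```

Request:
{"name": "jog_arm", "arguments": {
  "motion": [
    [0, 0, 0, 0, 0, 0.133, -0.6],
    [0, 0, 0, 0, 0, 0.133, -0.6],
    [0, 0, 0, 0, 0, 0.133, -0.6],
    [0, 0, 0, 0, 0, 0.133, -0.6],
    [0, 0, 0, 0, 0, 0.133, -0.6]
  ]
}}

```text
time_s: 44.9
ee_pos: [0.4354, 0.1784, 0.1434]
eef_rot: [-3.141, 0.0, 1.96]
force: [0.2, -0.6, -0.3]
grip_width: 0.0293
grip_force: 15.0
```

Request:
{"name": "jog_arm", "arguments": {
  "motion": [
    [0, 0, 0, 0, 0, 0.133, -0.6],
    [0, 0, 0, 0, 0, 0.133, -0.6],
    [0, 0, 0, 0, 0, 0.13, -0.6],
    [-0.037, 0.009, 0, 0, 0, 0, -0.6],
    [-0.041, 0.011, 0, 0, 0, 0, -0.6]
  ]
}}

```text
time_s: 45.4
ee_pos: [0.4553, 0.1001, 0.1434]
eef_rot: [-3.141, -0.0, 1.572]
force: [0.9, -0.4, 0.2]
grip_width: 0.0293
grip_force: 15.0
```

Request:
{"name": "jog_arm", "arguments": {
  "motion": [
    [-0.041, 0.011, 0, 0, 0, 0, -0.6],
    [-0.041, 0.011, 0, 0, 0, 0, -0.6],
    [-0.041, 0.011, 0, 0, 0, 0, -0.6],
    [-0.041, 0.011, 0, 0, 0, 0, -0.6],
    [-0.041, 0.011, 0, 0, 0, 0, -0.6]
  ]
}}

```text
time_s: 45.9
ee_pos: [0.5103, -0.1065, 0.1435]
eef_rot: [-3.142, -0.0, 1.57]
force: [0.9, 0.1, 0.0]
grip_width: 0.0294
grip_force: 15.0
```

Request:
{"name": "jog_arm", "arguments": {
  "motion": [
    [-0.041, 0.01, 0, 0, 0, 0, -0.6],
    [-0.041, 0.01, 0, 0, 0, 0, -0.6],
    [-0.041, 0.01, 0, 0, 0, 0, -0.6],
    [-0.041, 0.01, 0, 0, 0, 0, -0.6],
    [0, 0, 0, 0, 0, 0, -0.6]
  ]
}}

```text
time_s: 46.4
ee_pos: [0.5499, -0.2728, 0.1427]
eef_rot: [-3.141, 0.0, 1.566]
force: [-0.8, 0.7, -0.7]
grip_width: 0.0293
grip_force: 15.0
```

Request:
{"name": "jog_arm", "arguments": {
  "motion": [
    [0, 0, 0.03, 0, 0, 0, -0.6],
    [0, 0, 0.03, 0, 0, 0, -0.6],
    [0, 0, 0, 0, 0, 0, -0.6],
    [0, 0, 0, 0, 0, 0, -0.6],
    [0, 0, 0, 0, 0, 0, -0.6]
  ]
}}

```text
time_s: 46.9
ee_pos: [0.5508, -0.2688, 0.0853]
eef_rot: [3.14, 0.001, 1.57]
force: [-0.6, 0.6, 0.9]
grip_width: 0.0297
grip_force: 15.0
```

```bash
python3 -c "
from plan import *
plan(.551,-.269,.0545,90)"
```

```text
t=46.9 at [ 0.551 -0.269  0.085] rpy [3.14e+00 1.00e-03 1.57e+00] | rz -0.001 tx -0.0002 ty 0.0002 tz 0.0308
```

Request:
{"name": "jog_arm", "arguments": {
  "motion": [
    [0, 0, 0.017, 0, 0, 0, -0.6],
    [0, 0, 0.013, 0, 0, 0, -0.6],
    [0, 0, 0, 0, 0, 0, -0.6],
    [0, 0, 0, 0, 0, 0, -0.6],
    [0, 0, 0, 0, 0, 0, -0.6]
  ]
}}

```text
time_s: 47.4
ee_pos: [0.5503, -0.2688, 0.0542]
eef_rot: [3.141, 0.0, 1.57]
force: [-0.3, -0.2, 0.0]
grip_width: 0.0297
grip_force: 15.0
```

Request:
{"name": "jog_arm", "arguments": {
  "motion": [
    [0, 0, 0, 0, 0, 0, -0.15],
    [0, 0, 0, 0, 0, 0, -0.15],
    [0, 0, 0, 0, 0, 0, -0.15],
    [0, 0, -0.02, 0, 0, 0, -0.15],
    [0, 0, -0.03, 0, 0, 0, -0.15]
  ]
}}

```text
time_s: 47.9
ee_pos: [0.5493, -0.2683, 0.1025]
eef_rot: [-3.139, -0.002, 1.57]
force: [0.8, -0.1, 0.5]
grip_width: 0.0397
grip_force: 0.0
```

Request:
{"name": "jog_arm", "arguments": {
  "motion": [
    [0, 0, -0.04, 0, 0, 0, -1],
    [0.02, -0.02, -0.04, 0, 0, 0, -1],
    [0.02, -0.02, -0.04, 0, 0, 0, -1],
    [0.02, -0.02, -0.04, 0, 0, 0, -1],
    [0, 0, -0.04, 0, 0, 0, -1]
  ]
}}

```text
time_s: 48.4
ee_pos: [0.4885, -0.2069, 0.3059]
eef_rot: [3.141, 0.0, 1.571]
force: [1.7, -1.2, 1.1]
grip_width: 0.0034
grip_force: 0.0
```

Request:
{"name": "jog_arm", "arguments": {
  "motion": [
    [0, 0, -0.03, 0, 0, 0, -1],
    [0, 0, -0.02, 0, 0, 0, -1],
    [0, 0, 0, 0, 0, 0, -1],
    [0, 0, 0, 0, 0, 0, -1]
  ]
}}

```text
time_s: 48.8
ee_pos: [0.49, -0.2086, 0.3525]
eef_rot: [-3.141, -0.0, 1.57]
force: [-0.1, 0.3, -0.4]
grip_width: 0.0006
grip_force: 0.0
```

```bash
python3 -c "
from plan import *
from cass import *
plan(.49,-.43,.345,90)
im,m=shot('scene','s11')
a=cv2.resize(im[150:270,100:250],None,fx=4,fy=4,interpolation=cv2.INTER_CUBIC)
im,m=shot('top','t11')
print(im[270:300,160:205].min(), ctrl.get_obs()['qpos'])
cv2.imwrite('pics/s11c.png',a[:,:,::-1])"
```

```text
t=48.8 at [ 0.49  -0.209  0.352] rpy [-3.141 -0.     1.57 ] | rz -0.001 tx -0.2214 ty -0.0 tz 0.0075
21 [-4.71262251e-01  1.96240592e-01  1.31639541e+00  6.56787150e-06
  1.63136318e+00 -4.70244094e-01]
```

View pics/s11c.png

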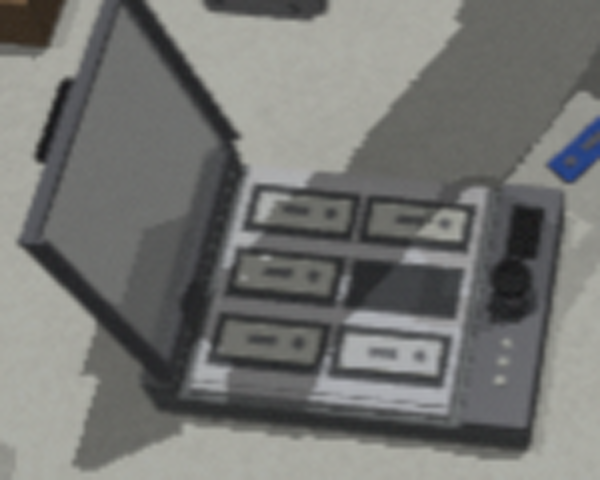

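The scene crop shows all five cassettes flat in their own bays; only the middle bay on the console side is empty, at (405,288). The lid is still open, so I go over its top and down behind it.

Request:
{"name": "jog_arm", "arguments": {
  "motion": [
    [-0.03, 0, 0, 0, 0, 0, -1],
    [-0.04, 0, 0, 0, 0, 0, -1],
    [-0.04, 0, 0, 0, 0, 0, -1],
    [-0.04, 0, 0, 0, 0, 0, -1],
    [-0.04, 0, 0, 0, 0, 0, -1]
  ]
}}

```text
time_s: 49.4
ee_pos: [0.4896, -0.4002, 0.3519]
eef_rot: [-3.14, -0.001, 1.57]
force: [0.1, 0.9, 0.6]
grip_width: 0.0005
grip_force: 0.0
```

Request:
{"name": "jog_arm", "arguments": {
  "motion": [
    [-0.03, 0, 0, 0, 0, 0, -1],
    [0, 0, 0, 0, 0, 0, -1],
    [0, 0, 0, 0, 0, 0, -1],
    [0, 0, 0, 0, 0, 0, -1]
  ]
}}

```text
time_s: 49.8
ee_pos: [0.4901, -0.4278, 0.3531]
eef_rot: [-3.141, -0.0, 1.571]
force: [0.3, 0.0, 0.3]
grip_width: 0.0007
grip_force: 0.0
```

```bash
python3 -c "
from plan import *
plan(.49,-.43,.235,90);print(ctrl.get_obs()['force'])"
```

```text
t=49.8 at [ 0.49  -0.428  0.353] rpy [-3.141 -0.     1.571] | rz -0.0 tx -0.0022 ty -0.0001 tz 0.1181
[0.26496162 0.00280442 0.25231763]
```

Request:
{"name": "jog_arm", "arguments": {
  "motion": [
    [0, 0, 0.03, 0, 0, 0, -1],
    [0, 0, 0.03, 0, 0, 0, -1],
    [0, 0, 0.03, 0, 0, 0, -1],
    [0, 0, 0.025, 0, 0, 0, -1],
    [0, 0, 0, 0, 0, 0, -1]
  ]
}}

```text
time_s: 50.3
ee_pos: [0.4894, -0.4268, 0.2354]
eef_rot: [-3.138, -0.004, 1.571]
force: [-0.5, 0.1, -0.4]
grip_width: 0.0001
grip_force: 0.0
```

Request:
{"name": "jog_arm", "arguments": {
  "motion": [
    [0.015, 0, 0, 0, 0, 0, -1],
    [0.015, 0, 0, 0, 0, 0, -1],
    [0.01, 0, 0, 0, 0, 0, -1],
    [0.01, 0, 0, 0, 0, 0, -1],
    [0.01, 0, 0, 0, 0, 0, -1]
  ]
}}

```text
time_s: 50.8
ee_pos: [0.4902, -0.3682, 0.2394]
eef_rot: [3.14, 0.001, 1.57]
force: [0.2, -3.1, 2.0]
grip_width: 0.0002
grip_force: 1.4
```

Request:
{"name": "jog_arm", "arguments": {
  "motion": [
    [0.01, 0, 0, 0, 0, 0, -1],
    [0.01, 0, 0, 0, 0, 0, -1],
    [0.01, 0, 0, 0, 0, 0, -1],
    [0.01, 0, 0, 0, 0, 0, -1],
    [0, 0, 0, 0, 0, 0, -1]
  ]
}}

```text
time_s: 51.3
ee_pos: [0.49, -0.3275, 0.2383]
eef_rot: [-3.141, -0.0, 1.571]
force: [-1.0, -3.2, -1.2]
grip_width: 0.0006
grip_force: 1.6
```

```bash
python3 -c "
from plan import *
h=np.array([-.337,.066]);r=.17
for f in range(90,-1,-10):
  a=np.radians(f);c=h+r*np.array([np.cos(a),np.sin(a)])+.007*np.array([-np.sin(a),np.cos(a)]);print(f,np.round(c-[.008,0],3))
plan(.49,-.32,.235,90);print(ctrl.get_obs()['force'])"
```

```text
90 [-0.352  0.236]
80 [-0.322  0.235]
70 [-0.293  0.228]
60 [-0.266  0.217]
50 [-0.241  0.201]
40 [-0.219  0.181]
30 [-0.201  0.157]
20 [-0.188  0.131]
10 [-0.179  0.102]
0 [-0.175  0.073]
t=51.3 at [ 0.49  -0.328  0.238] rpy [-3.141 -0.     1.571] | rz -0.0 tx 0.0075 ty -0.0 tz 0.0033
[-1.04453072 -3.15519238 -1.24187729]
```

Contact is gentle, at about 3 N. I follow the lid's arc.

Request:
{"name": "jog_arm", "arguments": {
  "motion": [
    [0.018, 0, 0.003, 0, 0, 0, -1],
    [0.016, 0, 0.006, 0, 0, 0, -1],
    [0.015, 0, 0.006, 0, 0, 0, -1],
    [0.014, 0, 0.007, 0, 0, 0, -1],
    [0.013, 0, 0.008, 0, 0, 0, -1]
  ]
}}

```text
time_s: 51.8
ee_pos: [0.4902, -0.252, 0.2084]
eef_rot: [3.141, 0.0, 1.57]
force: [0.0, -1.4, 3.3]
grip_width: 0.0005
grip_force: 2.0
```

Request:
{"name": "jog_arm", "arguments": {
  "motion": [
    [0.013, 0, 0.008, 0, 0, 0, -1],
    [0.011, 0, 0.01, 0, 0, 0, -1],
    [0.011, 0, 0.01, 0, 0, 0, -1],
    [0.009, 0, 0.012, 0, 0, 0, -1],
    [0, 0, 0, 0, 0, 0, -1]
  ]
}}

```text
time_s: 52.3
ee_pos: [0.4896, -0.2071, 0.1665]
eef_rot: [-3.139, -0.002, 1.571]
force: [-0.4, -1.5, 2.6]
grip_width: 0.0005
grip_force: 1.2
```

```bash
python3 -c "
from plan import *
plan(.49,-.188,.131,90);print(ctrl.get_obs()['force'])"
```

```text
t=52.3 at [ 0.49  -0.207  0.167] rpy [-3.139e+00 -2.000e-03  1.571e+00] | rz 0.0 tx 0.0191 ty 0.0004 tz 0.0355
[-0.39361847 -1.5343032   2.58257743]
```

Request:
{"name": "jog_arm", "arguments": {
  "motion": [
    [0.01, 0, 0.012, 0, 0, 0, -1],
    [0.008, 0, 0.014, 0, 0, 0, -1],
    [0.006, 0, 0.014, 0, 0, 0, -1],
    [0.004, 0, 0.014, 0, 0, 0, -1],
    [0.003, 0, 0.014, 0, 0, 0, -1]
  ]
}}

```text
time_s: 52.8
ee_pos: [0.4899, -0.177, 0.0993]
eef_rot: [-3.141, -0.001, 1.57]
force: [0.6, -0.3, -0.4]
grip_width: 0.0002
grip_force: 0.0
```

Request:
{"name": "jog_arm", "arguments": {
  "motion": [
    [0, 0, 0.012, 0, 0, 0, -1],
    [0, 0, 0.008, 0, 0, 0, -1],
    [0, 0, 0.004, 0, 0, 0, -1],
    [0, 0, 0.002, 0, 0, 0, -1],
    [0, 0, 0, 0, 0, 0, -1]
  ]
}}

```text
time_s: 53.3
ee_pos: [0.4903, -0.1778, 0.0745]
eef_rot: [3.141, 0.0, 1.57]
force: [0.3, -0.3, 0.3]
grip_width: 0.0
grip_force: 0.0
```

```bash
python3 -c "
from plan import *
plan(.49,-.175,.073,90);print(ctrl.get_obs()['force'])"
```

```text
t=53.3 at [ 0.49  -0.178  0.075] rpy [3.141 0.    1.57 ] | rz -0.001 tx 0.0028 ty -0.0003 tz 0.0015
[ 0.28225261 -0.28870898  0.27290957]
```

The lid has snapped away from the tip. I press once lightly, then go above the plunger.

Request:
{"name": "jog_arm", "arguments": {
  "motion": [
    [0, 0, 0.003, 0, 0, 0, -1],
    [0, 0, 0.002, 0, 0, 0, -1],
    [0, 0, 0, 0, 0, 0, -1],
    [0, 0, 0, 0, 0, 0, -1]
  ]
}}

```text
time_s: 53.7
ee_pos: [0.4908, -0.178, 0.0727]
eef_rot: [3.139, 0.001, 1.57]
force: [-15.6, 5.2, 37.7]
grip_width: 0.0003
grip_force: 18.6
```

Request:
{"name": "jog_arm", "arguments": {
  "motion": [
    [0, 0, -0.02, 0, 0, 0, -1],
    [0, 0, -0.03, 0, 0, 0, -1],
    [0, 0, -0.03, 0, 0, 0, -1],
    [0.03, 0.02, 0, 0, 0, 0, -1],
    [0.03, 0.02, 0, 0, 0, 0, -1]
  ]
}}

```text
time_s: 54.2
ee_pos: [0.5311, -0.1176, 0.151]
eef_rot: [3.139, 0.001, 1.568]
force: [-0.2, 0.1, -0.7]
grip_width: 0.0004
grip_force: 0.0
```

Request:
{"name": "jog_arm", "arguments": {
  "motion": [
    [0.03, 0.02, 0, 0, 0, 0, -1],
    [0.012, 0, 0.02, 0, 0, 0, -1],
    [0, 0, 0, 0, 0, 0, -1],
    [0, 0, 0, 0, 0, 0, -1],
    [0, 0, 0, 0, 0, 0, -1]
  ]
}}

```text
time_s: 54.7
ee_pos: [0.5504, -0.0767, 0.1304]
eef_rot: [3.14, 0.0, 1.569]
force: [-0.6, -0.5, 0.8]
grip_width: 0.0006
grip_force: 0.0
```

```bash
python3 -c "
from plan import *
plan(.5505,-.0762,.0965,90);print(ctrl.get_obs()['force'])
im,m=shot('scene','s12')
a=cv2.resize(im[130:270,90:260],None,fx=4,fy=4,interpolation=cv2.INTER_CUBIC)
cv2.imwrite('pics/s12c.png',a[:,:,::-1])"
```

```text
t=54.7 at [ 0.55  -0.077  0.13 ] rpy [3.14  0.    1.569] | rz -0.002 tx 0.0005 ty 0.0001 tz 0.0339
[-0.61395141 -0.46186688  0.83792158]
```

View pics/s12c.png

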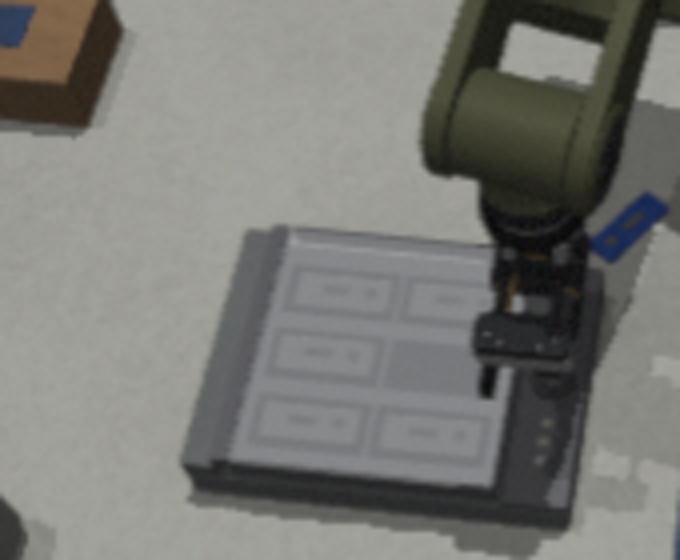

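The lid is shut over all five cassettes, and the fingers are above the plunger. I push it down in small steps.

Request:
{"name": "jog_arm", "arguments": {
  "motion": [
    [0, 0, 0.015, 0, 0, 0, -1],
    [0, 0, 0.012, 0, 0, 0, -1],
    [0, 0, 0.008, 0, 0, 0, -1],
    [0, 0, 0.006, 0, 0, 0, -1],
    [0, 0, 0, 0, 0, 0, -1]
  ]
}}

```text
time_s: 55.25
ee_pos: [0.5501, -0.076, 0.088]
eef_rot: [-3.141, 0.0, 1.57]
force: [-1.4, -1.3, 1.7]
grip_width: 0.0003
grip_force: 1.3
```

Request:
{"name": "jog_arm", "arguments": {
  "motion": [
    [0, 0, 0.004, 0, 0, 0, -1],
    [0, 0, 0.003, 0, 0, 0, -1],
    [0, 0, 0.002, 0, 0, 0, -1],
    [0, 0, 0, 0, 0, 0, -1],
    [0, 0, 0, 0, 0, 0, -1]
  ]
}}

```text
time_s: 55.75
ee_pos: [0.5503, -0.0757, 0.0794]
eef_rot: [-3.142, -0.0, 1.57]
force: [0.5, 0.5, -0.5]
grip_width: 0.0008
grip_force: 0.0
```

Request:
{"name": "jog_arm", "arguments": {
  "motion": [
    [0, 0, 0.003, 0, 0, 0, -1],
    [0, 0, 0.001, 0, 0, 0, -1],
    [0, 0, 0, 0, 0, 0, -1],
    [0, 0, 0, 0, 0, 0, -1]
  ]
}}

```text
time_s: 56.15
ee_pos: [0.5503, -0.0757, 0.0754]
eef_rot: [3.142, 0.0, 1.57]
force: [0.8, 0.3, 0.1]
grip_width: 0.0005
grip_force: 0.0
```

Request:
{"name": "jog_arm", "arguments": {
  "motion": [
    [0, 0, 0.001, 0, 0, 0, -1],
    [0, 0, 0, 0, 0, 0, -1],
    [0, 0, 0, 0, 0, 0, -1]
  ]
}}

```text
time_s: 56.45
ee_pos: [0.5504, -0.0757, 0.0752]
eef_rot: [3.141, 0.0, 1.57]
force: [-2.3, -0.8, 8.1]
grip_width: 0.0008
grip_force: 4.3
```

Request:
{"name": "jog_arm", "arguments": {
  "motion": [
    [0, 0, -0.02, 0, 0, 0, -1],
    [0, 0, -0.03, 0, 0, 0, -1],
    [0, 0, -0.04, 0, 0, 0, -1],
    [0, 0, -0.04, 0, 0, 0, -1],
    [0, 0, -0.03, 0, 0, 0, -1]
  ]
}}

```text
time_s: 56.95
ee_pos: [0.5504, -0.0757, 0.2371]
eef_rot: [3.14, 0.0, 1.57]
force: [-0.5, -0.4, 0.3]
grip_width: 0.0005
grip_force: 0.0
```

Request:
{"name": "jog_arm", "arguments": {
  "motion": [
    [0.04, -0.02, 0, 0, 0, 0, -1],
    [0.04, -0.02, 0, 0, 0, 0, -1],
    [0.04, -0.02, 0, 0, 0, 0, -1],
    [0.03, -0.02, 0, 0, 0, 0, -1],
    [0, 0, 0, 0, 0, 0, -1]
  ]
}}

```text
time_s: 57.45
ee_pos: [0.4688, 0.077, 0.2348]
eef_rot: [3.141, -0.0, 1.573]
force: [0.3, -0.5, 0.4]
grip_width: 0.0005
grip_force: 0.0
```

Request:
{"name": "jog_arm", "arguments": {
  "motion": [
    [0, 0, 0, 0, 0, 0, -1],
    [0, 0, 0, 0, 0, 0, -1],
    [0, 0, 0, 0, 0, 0, -1]
  ]
}}

```text
time_s: 57.75
ee_pos: [0.4708, 0.0736, 0.2343]
eef_rot: [-3.141, 0.0, 1.569]
force: [0.8, -0.5, -0.4]
grip_width: 0.0008
grip_force: 0.0
```

```bash
python3 -c "
from plan import *
im,m=shot('scene','s13')
a=cv2.resize(im[130:300,90:400],None,fx=2.5,fy=2.5,interpolation=cv2.INTER_CUBIC)
cv2.imwrite('pics/s13c.png',a[:,:,::-1])
for z in(.097,.075):print(z,(proj(m,[[.5505,-.076,z]])-[90,130])*2.5)"
```

```text
0.097 [[345.15562361 220.08192152]]
0.075 [[346.15622173 227.8021335 ]]
```

View pics/s13c.png

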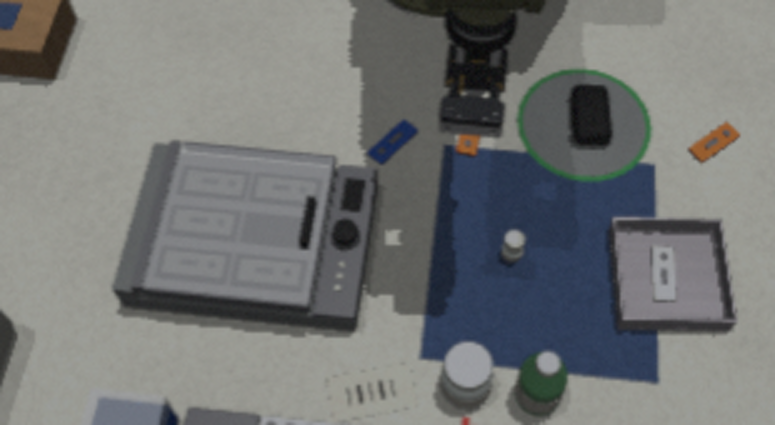

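The lid is shut over five cassettes, the plunger head is down at (345,232), the used cassette is in the tray at (663,273), and the bystanders are untouched. I hand in.

```bash
python3 -c "
from station import ctrl
print(ctrl.hand_in())"
```

```text
the job is handed in; nothing more can be done
None
```

The job is handed in at about 58 s of the 210 s: the used cassette is in the discard tray, all five fresh cassettes are in their own bays, the lid is snapped shut and the plunger is down in its notch; hand-in returned no verdict.

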